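# Wind the gauge back past its line, load a pipe coupling and take it up to a light nip

## Task

Check the loose pipe coupling in the screw gauge: using the crank, first wind the jaw back past the yellow lines so that there is room and the screw is well past the size; then lay the coupling in the gauge's cradle and let go of it. Finally wind the jaw in, coming up to size from the open side only and through all the slack in the worn screw, until it just nips the coupling against the anvil with a light gauging force of about 10 N (clearly touching both ends, never forced: the thread ends are damaged at 30 N), let go of the crank and leave the other parts on the bench alone.

Things in the scene. Friction and masses are not known exactly. Their poses are not given: they have to be found in the camera images.
- gauge: green gauge fixed to the bench, bed 120 x 330 mm, 16 mm thick. Origin on the bench under the bed; y runs along the bed from the crank (-y end) to the anvil (+y end), z up. Nothing on it but the crank's handle stands higher than 92 mm; the gear box under the crank is 76 x 72 mm, its top at 66 mm; anvil block 60 mm wide, top at 82 mm
- anvil_face (a point): centre of the fixed anvil's face, on the cradle axis, 55 mm above the bench; axes as the gauge's. The cradle before it (-y side) is two steel rails along y, of 10 mm diameter, 28 mm apart, reaching from 2 to 95 mm from the face; a coupling lying on them has its axis at this height. Beside the rails there is room for fingers down to 30 mm above the bench
- backoff_line (a point): point on the cradle axis level with the two yellow lines on the guide ways, 74 mm from the anvil's face; axes as the gauge's
- jaw: moving jaw, a steel plate 50 mm wide, top 80 mm above the bench; origin at the centre of its working face, on the cradle axis, axes as the gauge's; its body reaches 26 mm behind (-y). It slides along y, sprung by 35 N/mm on its nut, stays where left, starts too far in for the coupling to fit (gap 20 to 43 mm); wound back fully the gap is 95 mm. Red marks on its sides, level with the face, pass the yellow lines
- wheel_hub (a point): point on the upright axis of the crank wheel, 112.5 mm above the bench (level with handle_mid); axes as the gauge's. The black wheel is 102 mm across, its top face 90 mm above the bench. Counter-clockwise seen from above winds the jaw back (-y, away from the anvil), clockwise winds it in
- wheel: the crank wheel; origin on its axis, z up; the handle stands on its +x. A turn moves the jaw 40 mm, but between wheel and screw is 0.7 rad of free slack in which the jaw stands still; it starts anywhere in it. Past the slack the screw drags with about 4.8 N along the circle at the handle, either way. The drag holds jaw and nip (to about 30 N) when let go; turning back within the slack changes nothing
- handle_mid (a point): middle of the red upright crank handle, 18 mm in diameter, 45 mm tall (90 to 135 mm above the bench), 40 mm from the wheel's axis. It spins freely on its own axis, so it can be held and led round without turning the hand. Once the jaw presses the coupling on the anvil, the handle feels stiff: each newton above the drag adds about 6.3 N to the nip, and takes some 0.35 mm of handle travel per newton of nip
- coupling: the loose aluminium-grey pipe coupling, a cylinder 42 mm in diameter and 60 mm long (middle 28 mm: 40.6 mm in diameter), 0.2 to 0.4 kg; origin at its centre, y along its axis (the ends are alike, either way round is right). It starts lying on the block, its axis level
- block: fixed plywood block 70 x 75 mm, 9 mm thick, with two rails along its y on which the coupling lies, its axis 35 mm above the bench; origin under its centre
- bin: bystander: yellow stock bin 150 x 100 mm, 70 mm high, with fittings in it; origin under its centre
- reducer: bystander: steel reducer standing up, 48 mm in diameter, 45 mm tall; origin under its centre
- locknut: bystander: steel lock nut lying flat, 54 mm in diameter, 12 mm high; origin under its centre
Things that resemble listed ones, but are neither listed nor needed, are in the scene too. Leave any brown, green or orange look-alike of the coupling alone.

How it is judged:
On the way, in this order (a step that is already met when the one before it is completed fails the run):
1. the jaw is wound back past the yellow lines, the coupling not yet in the cradle (y of jaw in the frame of backoff_line below 0 m and horizontal distance between coupling and anvil_face above 0.12 m), for 0.1 s.
2. the coupling lies in the cradle, let go of, the jaw still clear of it (z of coupling in the frame of anvil_face between -0.004 and 0.004 m and x of coupling in the frame of anvil_face between -0.004 and 0.004 m and angle between the y axis of coupling and the y axis of gauge, either way round below 0.1 rad and y of coupling in the frame of anvil_face below -0.02 m and horizontal distance between jaw and coupling above 0.034 m and contact force between the fingers and coupling below 0.1 N and linear speed of coupling below 0.02 m/s), for 0.2 s.
At the end, for the whole second after the job is handed in: the coupling lies in the cradle (axis within 4 mm and 0.1 rad of the cradle's), one end on the anvil (its centre within 31.5 mm of the face), the jaw nipping it with 5 to 24 N, jaw and coupling at rest (z of coupling in the frame of anvil_face between -0.004 and 0.004 m and x of coupling in the frame of anvil_face between -0.004 and 0.004 m and angle between the y axis of coupling and the y axis of gauge, either way round below 0.1 rad and contact force between jaw and coupling between 5 and 24 N and y of coupling in the frame of anvil_face above -0.0315 m and linear speed of jaw below 0.003 m/s and linear speed of coupling below 0.005 m/s); the robot touches nothing.
It fails at once if the jaw presses the coupling with more than 30 N (contact force between jaw and coupling above 30 N).
It fails at once if the robot pushes the jaw directly (contact force between any of the fingers, the arm and jaw above 2 N).
It fails at once if a bystander is moved by more than 15 mm (distance of any of bin, reducer, locknut from where it was at the start of the episode above 0.015 m).
It also fails if it takes over 72 s, if anything falls off the work surface, if the arm or the gripper's body presses on something with over 40 N, if the wrist force passes 120 N, or if a joint passes its speed limit or range.

## Robot

A 7-joint arm with a two-finger parallel gripper is mounted at the origin on the work surface. World frame = base frame: x ahead of the robot, y to its left, z up, the work surface at z = 0. Lengths are in m, angles in rad, forces in N, time in s.
With the tool pointing down it reaches from about 0.4 to 0.85 m from the base axis. Payload 10.4 kg.
Tool frame: the origin (TCP) lies midway between the tips of the shut fingers; the grasp point (between the pads) lies 19 mm behind it; y points along the fingers, x is the direction in which the jaws open and shut, and the axes are right-handed (so a half turn about y gives the same grasp; the last joint's range is limited). The gripper opens to 87 mm and grips with 3 to 60 N. Pads are 19 mm wide; open, the fingers measure 117 mm over their backs; the gripper's body (75 mm by 190 mm) begins 51 mm behind the grasp point.
Start: joints at [-1.341, 0.332, -0.065, 1.46, 0.022, 1.35, -0.088], TCP at [0.156, 0.605, 0.223] pointing down, gripper open.
Joint ranges: [-2.6, 2.6], [-0.5, 2.12], [-1.47, 1.34], [0.16, 2.42], [-1.27, 4.41], [0.06, 2.06], [-2.6, 2.6]. Speed limits (rad/s): [2.22, 2.22, 2.79, 2.79, 3.14, 3.14, 3.14].

## Interface

Orientations are given as a unit quaternion [x, y, z, w].
In Python, from bench import r gives the robot as it stands. The module is installed in compiled form; this text tells all that it offers.
- The arm moves only by the tool arm_command, never from a script. Its argument "deltas" is one flat list of numbers, 6 for each row, row after row: the shift along the tool's x, y, z in m, then the turn, a rotation vector about the tool's x, y, z in degrees. In form: [tx, ty, tz, ax, ay, az, tx, ty, tz, ax, ay, az, ...]. A call has 1 to 8 rows; each row is the pose to reach, as a shift and turn from the pose commanded when the call began, along the tool's axes at that moment; what a row does not reach only later rows make up. A row lasts 1/8 s, in which the tool goes at most 62.5 mm and 10.7 degrees, less where a joint would pass 70% of its speed; a pose out of reach is approached as far as the arm can. A call with a gripper value outside its range is refused whole. "hand" is the opening, from 0 (shut) to 1 (fully open), set as the call begins (left out, the last holds). The fingers move at their own pace and stop on an object; "grip_force" is the grip in N (left out, the last holds). Time passes only in rows, so rows that repeat a pose let the fingers close. It gives the time, the measured TCP pose, the force and the opening at its end, in the units of the state.
- r.read_state(): the state, without advancing time (a new reading comes with each control period).
- r.camera(name): name is "scene" or "top"; returns a dict with "image" (420x560x3 uint8, red, green, blue), "intrinsics" (3x3 intrinsics, pixels), "world_from_camera" (4x4, takes a point from camera to world coordinates). Camera axes: x right, y down, z forward; pixel columns grow to the right and rows downward; lengths in m; the calibration is good to about 2 mm. A picture is of the moment at which its call begins. There is no depth.
- r.close_job(): hands the job in, once; it reports no verdict.
Trained networks look in a picture, given as the dict that the camera call returned (one of the last four; its "shot" number tells which), for a name from the list of things; names that differ only in an ending like _2 or _b are one class to them, and where a whole thing is asked for, a point or a joint stands for the part that bears it (a point fixed in the world has none). Each returns a list of dicts, best first, with "conf" (0 to 1); they miss things now and then, are a little off and sometimes report something else, mostly with a low value. They report only what shows in the picture. A call takes as long as a camera call. They do not tell look-alikes from the thing itself.
- r.boxes_of(picture, query): "centre" ([row, column] in pixels, amid what is visible of it).
- r.regions_of(picture, query): "region" (420x560 bool, what is visible of it) and "centre" ([row, column] in pixels, amid what is visible of it).
The state is a dict: "time": time; "joint_positions": joint angles; "joint_vel": joint speeds; "joint_torque": joint torques, N m; "ee_pos": TCP position; "eef_rot": TCP orientation; "ft_force": force on the tool from outside, world axes, zero at the start; "torque": the same for the moment, N m; "width": finger opening in m.
Only numpy, scipy, OpenCV 4.12 (cv2) and the standard library are available. Lean on these libraries where they do the work, as an engineer would, in place of code of your own. Each camera call takes 0.05 s, during which the arm holds its last target.

## Working session

There is one attempt and no reset: what is moved stays moved. The work goes in short steps, Python scripts to look and compute and a tool call to move; the robot and the scene stay as the last step left them, time stands still between calls to the robot, and variables do not carry over. Pictures are saved under pics/ and viewed, and the job is handed in when it is done.

Besides the shell and the picture viewer there is one more tool, called after "Emit:" in YAML: its name, and indented under it one key for each argument. arm_command: Moves the arm, as the interface text tells. Its arguments: {"type":"object","properties":{"deltas":{"type":"array","items":{"type":"number"}},"hand":{"type":"number"},"grip_force":{"type":"number"}},"required":["deltas"]}

```bash
mkdir -p pics
cat > h.py <<'E'
import numpy as np,cv2
from bench import r
def snap(n,fn):
    p=r.camera(n); cv2.imwrite('pics/'+fn,p['image'][:,:,::-1]); return p
def ray(p,rc,z):
    K=np.array(p['intrinsics']);T=np.array(p['world_from_camera'])
    d=T[:3,:3]@np.linalg.solve(K,[rc[1],rc[0],1.]); o=T[:3,3]
    return o+d*(z-o[2])/d[2]
def proj(p,X):
    K=np.array(p['intrinsics']);T=np.array(p['world_from_camera'])
    c=K@(T[:3,:3].T@(np.array(X)-T[:3,3])); return c[1]/c[2],c[0]/c[2]
E
python3 - <<'E'
from h import *
np.set_printoptions(precision=4,suppress=True)
s=r.read_state();print(s['time'],s['ee_pos'],s['eef_rot'],s['width'])
for n in('top','scene'):
    p=snap(n,n+'0.png');print(n,np.array(p['world_from_camera'])[:3,3],np.array(p['intrinsics'])[0])
    for q,z in(('gauge',.016),('jaw',.07),('wheel',.09),('handle_mid',.1125),('coupling',.035),('block',.009),('bin',.035),('reducer',.045),('locknut',.012)):
        for b in r.regions_of(p,q)[:4]: print(q,round(b['conf'],2),np.round(b['centre']),b['region'].sum(),ray(p,b['centre'],z))
E
```

```text
0.0 [0.1562 0.6048 0.2218] [ 0.5593  0.4326 -0.4334 -0.5587] 0.08731332603854065
top [0.442  0.011  0.9809] [395.6388   0.     283.6498]
gauge 0.68 [190. 288.] 6695 [0.5654 0.0017 0.016 ]
jaw 0.81 [179. 255.] 503 [0.5832 0.0796 0.07  ]
wheel 0.96 [193. 342.] 1521 [ 0.5478 -0.1203  0.09  ]
handle_mid 0.47 [207. 335.] 64 [ 0.5137 -0.1014  0.1125]
coupling 0.98 [260. 212.] 479 [0.3956 0.1828 0.035 ]
coupling 0.78 [277. 141.] 475 [0.3544 0.35   0.035 ]
coupling 0.62 [228. 156.] 504 [0.471  0.3165 0.035 ]
coupling 0.58 [212. 114.] 500 [0.5083 0.4183 0.035 ]
block 0.8 [238. 170.] 406 [0.4475 0.2912 0.009 ]
bin 0.69 [165. 434.] 3475 [ 0.6214 -0.3523  0.035 ]
reducer 0.56 [152. 143.] 313 [0.6519 0.3487 0.045 ]
locknut 0.52 [248. 427.] 229 [ 0.4232 -0.338   0.012 ]
scene [1.1698 0.8646 1.239 ] [516.4516   0.     280.1207]
gauge 0.8 [226. 267.] 3751 [ 0.5777 -0.0061  0.016 ]
gauge 0.55 [176. 264.] 56 [ 0.4542 -0.1903  0.016 ]
jaw 0.67 [233. 282.] 427 [0.5842 0.0835 0.07  ]
jaw 0.25 [166. 196.] 1594 [ 0.6365 -0.3238  0.07  ]
wheel 0.63 [186. 252.] 651 [ 0.5551 -0.1133  0.09  ]
wheel 0.16 [153. 252.] 112 [ 0.4657 -0.2441  0.09  ]
handle_mid 0.51 [176. 266.] 56 [ 0.5051 -0.1062  0.1125]
handle_mid 0.44 [227. 267.] 3567 [0.627  0.0672 0.1125]
coupling 0.89 [268. 401.] 334 [0.3772 0.3695 0.035 ]
coupling 0.66 [269. 364.] 341 [0.4632 0.3089 0.035 ]
coupling 0.66 [235. 347.] 238 [0.4171 0.1845 0.035 ]
coupling 0.62 [284. 324.] 355 [0.5847 0.2768 0.035 ]
block 0.82 [277. 360.] 306 [0.4765 0.3105 0.009 ]
bin 0.85 [168. 195.] 1596 [ 0.6311 -0.351   0.035 ]
reducer 0.66 [319. 323.] 298 [0.6633 0.3637 0.045 ]
reducer 0.36 [224. 268.] 3520 [0.5869 0.0121 0.045 ]
locknut 0.7 [166. 196.] 1590 [ 0.6122 -0.3799  0.012 ]
locknut 0.54 [153. 252.] 83 [ 0.4149 -0.3199  0.012 ]
```

View pics/top0.png

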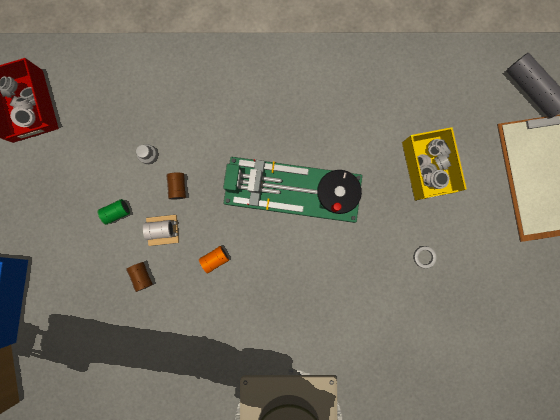

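View pics/scene0.png

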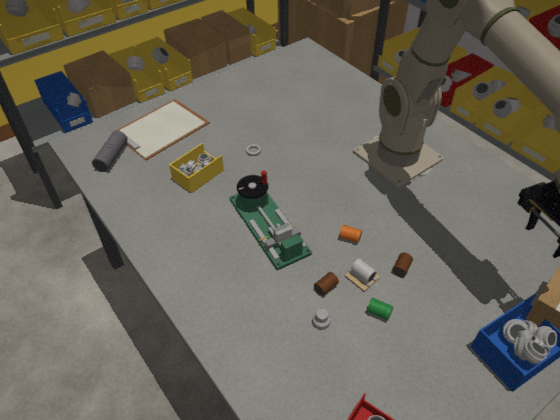

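Run:
```python
import cv2
a=cv2.imread('pics/top0.png');cv2.imwrite('pics/topA.png',cv2.resize(a[120:260,190:390],None,fx=4,fy=4,interpolation=cv2.INTER_CUBIC))
cv2.imwrite('pics/topB.png',cv2.resize(a[180:300,90:240],None,fx=5,fy=5,interpolation=cv2.INTER_CUBIC))
```

```text
(no output)
```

View pics/topA.png

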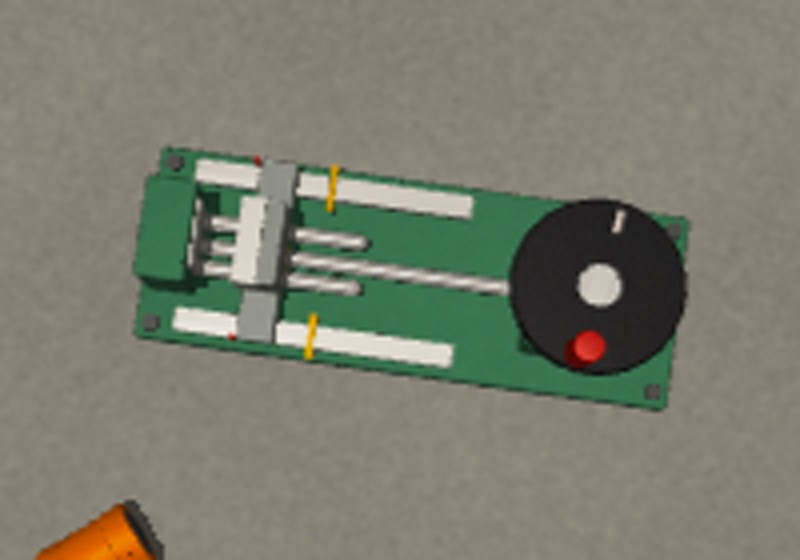

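View pics/topB.png

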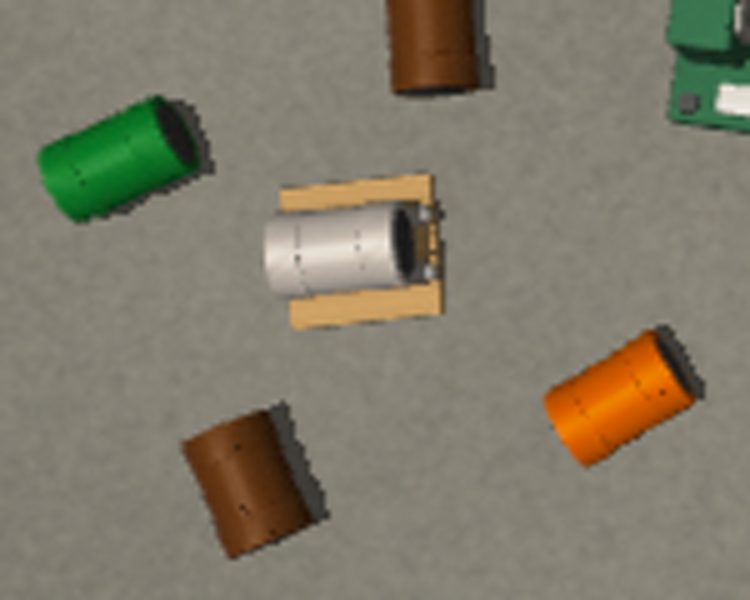

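The top view shows five look-alikes: green (211,114), brown (276,139), brown (185,177), orange (259,213) and grey (230,158). Only the grey one lies on the plywood block, and the enlarged crop confirms it. The gauge has its anvil at left (191,232) and its crank at right (191,340), with the handle at (206,337). Next I'll measure poses.

```bash
cat >> h.py <<'E'
np.set_printoptions(precision=4,suppress=True)
def rect(mask,z,p):
    m=mask.astype(np.uint8);c=max(cv2.findContours(m,cv2.RETR_EXTERNAL,cv2.CHAIN_APPROX_NONE)[0],key=cv2.contourArea)
    w=np.array([ray(p,(a[0][1],a[0][0]),z)[:2] for a in c],np.float32)
    return cv2.minAreaRect(w)
E
python3 - <<'E'
from h import *
from scipy.spatial.transform import Rotation as R
s=r.read_state();print(R.from_quat(s['eef_rot']).as_matrix())
p=r.camera('top')
A=lambda x,y:(y/4+120-.4,x/4+190-.4)
C=[ray(p,A(*c),.016)[:2] for c in((168,148),(690,218),(665,410),(135,335))]
print('corners',C,'ctr',np.mean(C,0)); C=np.array(C)
for i in range(4): print(np.linalg.norm(C[i]-C[i-1]))
d=(C[0]-C[1])+(C[3]-C[2]);print('yaw gauge',np.arctan2(-d[0],d[1]))
im=p['image'].astype(int);
g=r.regions_of(p,'wheel')[0]['region'];print('wheel',rect(g,.09,p))
k=(im.max(2)<45);k[:150]=0;k[240:]=0;k[:,:305]=0;k[:,370:]=0
n,l,st,ce=cv2.connectedComponentsWithStats(k.astype(np.uint8));i=1+np.argmax(st[1:,4]);cc=max(cv2.findContours((l==i).astype(np.uint8),0,1)[0],key=cv2.contourArea);(x,y),rad=cv2.minEnclosingCircle(cc)
print('disc',x,y,rad,ray(p,(y,x),.09))
print('hub white',ray(p,A(600,285),.092),'handle top',ray(p,A(589,346),.135),'tick',ray(p,A(618,220),.09))
for q in('handle_mid',):print(r.boxes_of(p,q)[0]['centre'])
# anvil/jaw/yellow in crop
for nm,a,z in(('anvil top edge1',(195,185),.082),('anvil edge2',(185,287),.082),('yl1',(333,188),.02),('yl2',(312,336),.02),('red1',(258,160),.02),('red2',(232,337),.02)): print(nm,ray(p,A(*a),z))
b=[b for b in r.regions_of(p,'coupling') if abs(b['centre'][0]-230)<5 and abs(b['centre'][1]-157)<6][0]
print('coup',rect(b['region'],.035,p),rect(b['region'],.045,p))
bl=r.regions_of(p,'block')[0];print('block',rect(bl['region'],.009,p))
B=lambda x,y:(y/5+180-.4,x/5+90-.4)
print('block corners',[ray(p,B(*c),.009)[:2] for c in((281,188),(433,174),(443,312),(292,328))])
E
```

```text
[[ 0.2501  0.     -0.9682]
 [ 0.9682  0.0001  0.2501]
 [ 0.0001 -1.      0.    ]]
corners [array([0.6475, 0.1407]), array([ 0.6034, -0.181 ]), array([ 0.4851, -0.1639]), array([0.5315, 0.1599])] ctr [ 0.5669 -0.0111]
0.1175965728069983
0.32480546389810167
0.11947420052923093
0.3270909665026608
yaw gauge -0.13932333526550317
wheel ((0.5514759421348572, -0.11220337450504303), (0.09915582835674286, 0.097000852227211), 44.642494201660156)
disc 338.7272644042969 192.13636779785156 22.50469970703125 [ 0.5498 -0.1127  0.09  ]
hub white [ 0.5525 -0.1144  0.092 ] handle top [ 0.5142 -0.1021  0.135 ] tick [ 0.5899 -0.1254  0.09  ]
[226.6, 158.0]
anvil top edge1 [0.6119 0.1162 0.082 ]
anvil edge2 [0.5529 0.1214 0.082 ]
yl1 [0.6216 0.0386 0.02  ]
yl2 [0.5304 0.0514 0.02  ]
red1 [0.6391 0.0848 0.02  ]
red2 [0.5298 0.1001 0.02  ]
coup ((0.46685323119163513, 0.3137779235839844), (0.04172563552856445, 0.07048022747039795), 5.935220241546631) ((0.46659034490585327, 0.3105766773223877), (0.04128453880548477, 0.06973515450954437), 5.935237884521484)
block ((0.4681481719017029, 0.31065380573272705), (0.0722627192735672, 0.07579196244478226), 6.290923118591309)
block corners [array([0.4982, 0.3516]), array([0.505 , 0.2769]), array([0.4372, 0.2706]), array([0.4295, 0.3444])]
```

```bash
cat >> h.py <<'E'
from scipy.optimize import minimize
def fitcyl(P,M,x0,z,zfree=False):
    t=np.linspace(0,2*np.pi,40)
    loc=np.array([[.021*np.cos(a),s*.03,.021*np.sin(a)] for a in t for s in(-1,1)])
    def hull(p,v):
        c,s=np.cos(v[2]),np.sin(v[2])
        W=loc@np.array([[c,-s,0],[s,c,0],[0,0,1]]).T+[v[0],v[1],v[3] if zfree else z]
        K=np.array(p['intrinsics']);T=np.array(p['world_from_camera'])
        c_=(K@(T[:3,:3].T@(W-T[:3,3]).T)); u=(c_[:2]/c_[2]).T
        return cv2.convexHull(u.astype(np.float32))
    def cost(v):
        tot=0
        for p,m in zip(P,M):
            h=hull(p,v);c=np.zeros((420,560),np.uint8)
            cv2.fillPoly(c,[np.round(h*256).astype(np.int32)],255,cv2.LINE_AA,8)
            tot+=np.abs(c/255.-m).sum()/m.sum()
        return tot
    x0=list(x0)+([z] if zfree else [])
    sim=np.array([x0]+[np.array(x0)+.012*np.eye(len(x0))[i]*(8 if i==2 else 1) for i in range(len(x0))])
    o=minimize(cost,x0,method='Nelder-Mead',options=dict(initial_simplex=sim,xatol=1e-4,fatol=1e-4,maxiter=400))
    return o.x,o.fun
def pick(p,q,X):
    c=np.array(proj(p,X));L=r.regions_of(p,q)
    L=[(np.hypot(*(np.array(b['centre'])-c)),b) for b in L]
    d,b=min(L,key=lambda a:a[0]);print(q,'off px',round(d,1),'conf',round(b['conf'],2));return b['region']
def tri(pa,a,pb,b):
    A=[];B=[]
    for p,c in((pa,a),(pb,b)):
        T=np.array(p['world_from_camera']);d=T[:3,:3]@np.linalg.solve(np.array(p['intrinsics']),[c[1],c[0],1.]);d/=np.linalg.norm(d)
        Q=np.eye(3)-np.outer(d,d);A.append(Q);B.append(Q@T[:3,3])
    return np.linalg.solve(sum(A),sum(B))
E
python3 - <<'E'
from h import *
p=r.camera('top');s=r.camera('scene')
X=(.4675,.311,.035)
m=[pick(p,'coupling',X),pick(s,'coupling',X)]
print(fitcyl([p,s],m,(.4675,.311,.1),.035));print(fitcyl([p],m[:1],(.4675,.311,.1),.035));print(fitcyl([s],m[1:],(.4675,.311,.1),.035))
im=s['image'];o=cv2.resize(im[150:290,210:400,::-1],None,fx=4,fy=4,interpolation=cv2.INTER_CUBIC);cv2.imwrite('pics/sA.png',o)
for f in(p,s):
    i=f['image'].astype(int);k=(i[:,:,0]>110)&(i[:,:,1]<70)&(i[:,:,2]<70)
    n,l,st,ce=cv2.connectedComponentsWithStats(k.astype(np.uint8));print([(st[j][4],ce[j][::-1],st[j][:4]) for j in range(1,n) if st[j][4]>20 and 150<ce[j][1]<240 and 220<ce[j][0]<360])
print(proj(s,(.5142,-.1021,.135)),proj(s,(.5142,-.1021,.09)),proj(s,(.552,-.1137,.092)))
E
```

```text
coupling off px 3.6 conf 0.67
coupling off px 3.4 conf 0.76
(array([0.4654, 0.313 , 0.1169]), np.float64(0.26706844746604713))
(array([0.4666, 0.3135, 0.1571]), np.float64(0.10433318365514145))
(array([0.4645, 0.3106, 0.1755]), np.float64(0.11985091557284071))
[(np.int32(48), array([206.1042, 336.8333]), array([333, 203,   8,   8], dtype=int32))]
[]
(np.float64(172.424595147035), np.float64(264.2849138716098)) (np.float64(182.7535164888688), np.float64(264.70903285403733)) (np.float64(185.3671354297229), np.float64(252.7977775744217))
```

View pics/sA.png

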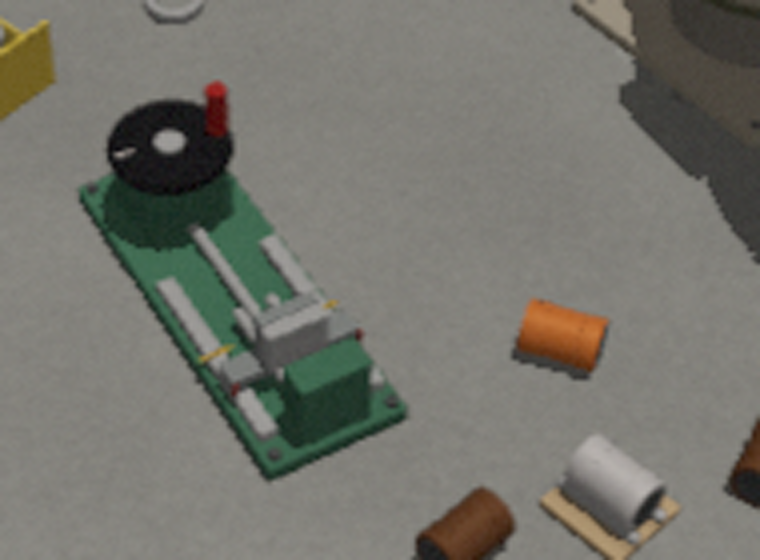

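The scene view agrees: handle top at (172,263), base at (183,263) and hub at (185,252), all within a pixel of prediction. I'll go to the crank first.

Emit:
arm_command:
  deltas: [-0.032, 0.001, -0.053, 0, 7.5, 0, -0.065, 0.003, -0.105, 0, 15, 0, -0.097, 0.004, -0.158, 0, 22.5, 0, -0.129, 0.006, -0.211, 0, 30, 0, -0.161, 0.007, -0.264, 0, 37.5, 0, -0.193, 0.009, -0.316, 0, 45, 0, -0.226, 0.01, -0.369, 0, 52.5, 0, -0.258, 0.012, -0.422, 0, 60, 0]
  hand: 0.6
  grip_force: 25

```text
time: 2.45
ee_pos: [0.5016, 0.2483, 0.211]
eef_rot: [-0.701, -0.094, 0.094, 0.701]
ft_force: [0.4, 0.5, 0.4]
width: 0.0524
```

```bash
cat >> h.py <<'E'
from scipy.spatial.transform import Rotation as R
def st():
    s=r.read_state();m=R.from_quat(s['eef_rot']).as_matrix()
    print('t',round(s['time'],2),'pos',np.array(s['ee_pos']),'xyaw',np.degrees(np.arctan2(m[1,0],m[0,0])).round(2),'ydown',m[:,1],'F',np.array(s['ft_force']).round(2),'w',round(s['width'],4));return s
def to(x,y,z,yaw,s=None,base=None):
    s=s or r.read_state();m=R.from_quat(s['eef_rot']).as_matrix()
    c,q=np.cos(np.radians(yaw)),np.sin(np.radians(yaw))
    g=np.array([[c,0,-q],[q,0,c],[0,-1,0]])
    g=np.column_stack([[c,q,0],[0,0,-1],np.cross([c,q,0],[0,0,-1])])
    return m.T@(np.array([x,y,z])-s['ee_pos']),R.from_matrix(m.T@g).as_rotvec(degrees=True)
E
python3 -c "
from h import *
s=st();print(s['joint_positions'],to(.514,-.102,.15,-8))"
```

```text
t 2.45 pos [0.5016 0.2483 0.211 ] xyaw 15.28 ydown [ 0.0008  0.0008 -1.    ] F [0.38 0.45 0.45] w 0.0524
[-0.8486  0.1934  0.352   1.6734 -0.0694  1.286  -0.2165] (array([-0.0804,  0.0607, -0.3412]), array([-0.0437, 23.2801,  0.0466]))
```

Emit:
arm_command:
  deltas: [-0.013, 0.01, -0.057, 0, 3.9, 0, -0.027, 0.02, -0.114, 0, 7.8, 0, -0.04, 0.03, -0.171, 0, 11.6, 0, -0.054, 0.04, -0.228, 0, 15.5, 0, -0.067, 0.05, -0.285, 0, 19.4, 0, -0.08, 0.06, -0.341, 0, 23.3, 0, -0.08, 0.06, -0.341, 0, 23.3, 0]

```text
time: 3.32
ee_pos: [0.5135, -0.1053, 0.1502]
eef_rot: [0.706, -0.051, 0.051, -0.705]
ft_force: [0.5, 0.3, -0.4]
width: 0.0526
```

```bash
python3 -c "
from h import *
s=st();print(s['joint_positions'],to(.514,-.102,.097,-8))"
```

```text
t 3.33 pos [ 0.5135 -0.1053  0.1502] xyaw -8.26 ydown [-0.0005 -0.0016 -1.    ] F [ 0.53  0.26 -0.43] w 0.0526
[-0.465   0.1792  0.6448  1.8501 -0.1158  1.1504  0.0752] (array([-0.    ,  0.0532,  0.0034]), array([ 0.0934, -0.2649, -0.0139]))
```

Emit:
arm_command:
  deltas: [0, 0.028, 0.001, 0, 0, 0, 0, 0.053, 0.001, 0, 0, 0, 0, 0.053, 0.001, 0, 0, 0]

```text
time: 3.7
ee_pos: [0.5136, -0.0983, 0.0963]
eef_rot: [0.706, -0.049, 0.047, -0.705]
ft_force: [-0.0, -0.0, -0.5]
width: 0.0519
```

```bash
python3 -c "
from h import *
s=st();print(to(.514,-.102,.097,-8))
p=snap('scene','s1.png');o=p['image'][130:250,200:340,::-1];cv2.imwrite('pics/s1.png',cv2.resize(o,None,fx=5,fy=5,interpolation=2))
p=snap('top','t1.png');o=p['image'][130:250,220:400,::-1];cv2.imwrite('pics/t1.png',cv2.resize(o,None,fx=4,fy=4,interpolation=2))"
```

```text
t 3.7 pos [ 0.5136 -0.0983  0.0963] xyaw -7.72 ydown [-0.003   0.0001 -1.    ] F [-0.03 -0.01 -0.47] w 0.0519
(array([ 0.0009, -0.0007, -0.0036]), array([ 0.0182,  0.2835, -0.172 ]))
```

View pics/s1.png

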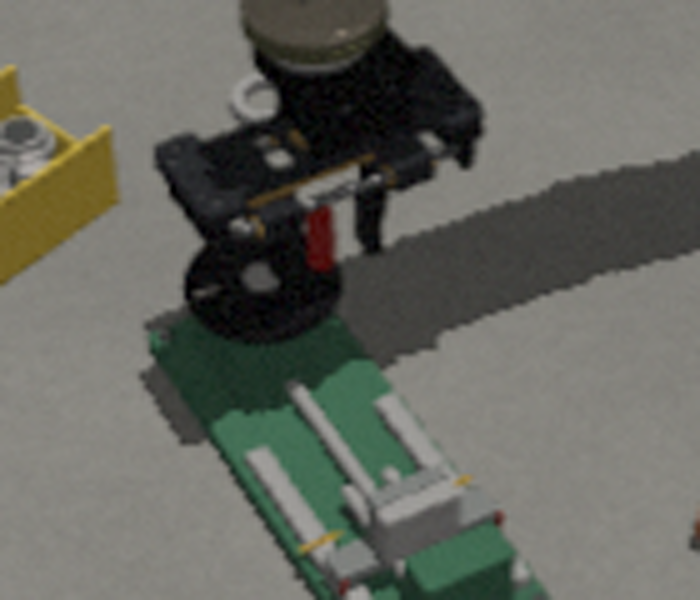

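The handle stands between the fingers at about (177,264) in the scene image, so I'll close on it.

Emit:
arm_command:
  deltas: [0, 0, -0.002, 0, 0, 0, 0, 0, -0.002, 0, 0, 0, 0, 0, -0.002, 0, 0, 0, 0, 0, -0.002, 0, 0, 0]
  hand: 0
  grip_force: 30

```text
time: 4.3
ee_pos: [0.5143, -0.101, 0.0976]
eef_rot: [-0.705, 0.048, -0.048, 0.706]
ft_force: [-9.1, 2.6, 5.3]
width: 0.02
```

```bash
python3 -c "
from h import *
s=st();print(s['joint_positions'])"
```

```text
t 4.3 pos [ 0.5143 -0.101   0.0976] xyaw -7.78 ydown [-0.0002  0.0003 -1.    ] F [-9.11  2.62  5.32] w 0.02
[-0.4468  0.2474  0.6288  1.9037 -0.1679  1.0428  0.1167]
```

Emit:
arm_command:
  deltas: [0, 0, 0, 0, 0, 0, 0, 0, 0, 0, 0, 0]

```text
time: 4.55
ee_pos: [0.5139, -0.1009, 0.0974]
eef_rot: [-0.705, 0.048, -0.048, 0.706]
ft_force: [-4.7, 1.5, 3.2]
width: 0.0175
```

```bash
python3 -c "
from h import *
s=st()"
```

```text
t 4.55 pos [ 0.5139 -0.1009  0.0974] xyaw -7.77 ydown [-0.001   0.0005 -1.    ] F [-4.72  1.47  3.22] w 0.0175
```

```bash
cat > circ.py <<'E'
import sys,numpy as np
def circ(p0,step,n=8,R=40):
    L=[]
    for i in range(1,n+1):
        a,b=np.radians(p0),np.radians(p0+step*i)
        L+=[f'{R*(np.cos(b)-np.cos(a))/1000:.4f}','0',f'{R*(np.sin(b)-np.sin(a))/1000:.4f}','0','0','0']
    print(p0,'->',p0+step*n,'['+', '.join(L)+']')
if __name__=='__main__':
    circ(*map(float,sys.argv[1:3]),n=int(sys.argv[3]) if len(sys.argv)>3 else 8)
E
for k in 169 289 49; do python3 circ.py $k 15;done
```

```text
169.0 -> 289.0 [-0.0006, 0, -0.0104, 0, 0, 0, 0.0014, 0, -0.0207, 0, 0, 0, 0.0061, 0, -0.0300, 0, 0, 0, 0.0130, 0, -0.0378, 0, 0, 0, 0.0217, 0, -0.0436, 0, 0, 0, 0.0316, 0, -0.0469, 0, 0, 0, 0.0421, 0, -0.0475, 0, 0, 0, 0.0523, 0, -0.0455, 0, 0, 0]
289.0 -> 409.0 [0.0093, 0, 0.0047, 0, 0, 0, 0.0172, 0, 0.0116, 0, 0, 0, 0.0229, 0, 0.0203, 0, 0, 0, 0.0262, 0, 0.0302, 0, 0, 0, 0.0269, 0, 0.0406, 0, 0, 0, 0.0248, 0, 0.0508, 0, 0, 0, 0.0201, 0, 0.0602, 0, 0, 0, 0.0132, 0, 0.0680, 0, 0, 0]
49.0 -> 169.0 [-0.0087, 0, 0.0058, 0, 0, 0, -0.0186, 0, 0.0091, 0, 0, 0, -0.0290, 0, 0.0097, 0, 0, 0, -0.0393, 0, 0.0076, 0, 0, 0, -0.0486, 0, 0.0030, 0, 0, 0, -0.0564, 0, -0.0039, 0, 0, 0, -0.0622, 0, -0.0127, 0, 0, 0, -0.0655, 0, -0.0226, 0, 0, 0]
```

Emit:
arm_command:
  deltas: [-0.0006, 0, -0.0104, 0, 0, 0, 0.0014, 0, -0.0207, 0, 0, 0, 0.0061, 0, -0.03, 0, 0, 0, 0.013, 0, -0.0378, 0, 0, 0, 0.0217, 0, -0.0436, 0, 0, 0, 0.0316, 0, -0.0469, 0, 0, 0, 0.0421, 0, -0.0475, 0, 0, 0, 0.0523, 0, -0.0455, 0, 0, 0]

```text
time: 5.55
ee_pos: [0.5594, -0.1562, 0.0975]
eef_rot: [0.706, -0.049, 0.049, -0.704]
ft_force: [-4.3, -3.8, 1.6]
width: 0.0173
```

```bash
python3 -c "
from h import *
s=st()"
```

```text
t 5.55 pos [ 0.5594 -0.1562  0.0975] xyaw -7.93 ydown [-0.0009 -0.0026 -1.    ] F [-4.32 -3.81  1.6 ] w 0.0173
```

Emit:
arm_command:
  deltas: [0.0093, 0, 0.0047, 0, 0, 0, 0.0172, 0, 0.0116, 0, 0, 0, 0.0229, 0, 0.0203, 0, 0, 0, 0.0262, 0, 0.0302, 0, 0, 0, 0.0269, 0, 0.0406, 0, 0, 0, 0.0248, 0, 0.0508, 0, 0, 0, 0.0201, 0, 0.0602, 0, 0, 0, 0.0132, 0, 0.068, 0, 0, 0]

```text
time: 6.55
ee_pos: [0.5809, -0.0906, 0.0972]
eef_rot: [0.707, -0.049, 0.048, -0.704]
ft_force: [-6.4, -11.1, 0.9]
width: 0.017
```

```bash
python3 -c "
from h import *
s=st();p=snap('top','t2.png');o=p['image'][130:250,200:400,::-1];cv2.imwrite('pics/t2.png',cv2.resize(o,None,fx=4,fy=4,interpolation=2))"
```

```text
t 6.55 pos [ 0.5809 -0.0906  0.0972] xyaw -7.92 ydown [-0.0021 -0.0037 -1.    ] F [ -6.41 -11.05   0.9 ] w 0.017
```

View pics/t2.png

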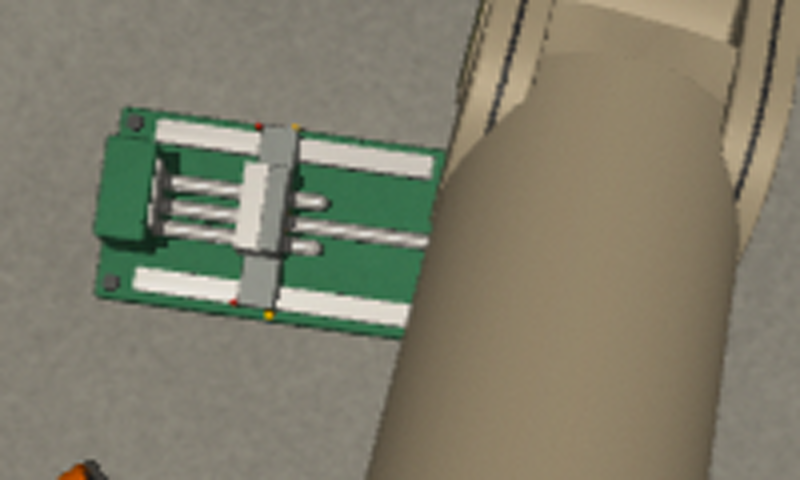

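```bash
python3 -c "
import numpy as np
P=np.array([[.5139,-.1009],[.5594,-.1562],[.5809,-.0906]])
A=2*(P[1:]-P[0]);b=(P[1:]**2).sum(1)-(P[0]**2).sum();c=np.linalg.solve(A,b);print(c,np.linalg.norm(P-c,axis=1),np.degrees(np.arctan2(*(P-c).T[::-1])))"
```

```text
[ 0.55066914 -0.11701527] [0.04014563 0.04014563 0.04014563] [156.33300648 -77.43894855  41.14646569]
```

Emit:
arm_command:
  deltas: [-0.0095, 0, 0.0048, 0, 0, 0, -0.0195, 0, 0.0072, 0, 0, 0, -0.03, 0, 0.0075, 0, 0, 0, -0.0403, 0, 0.0054, 0, 0, 0, -0.0496, 0, 0.0008, 0, 0, 0, -0.0574, 0, -0.0061, 0, 0, 0, -0.0632, 0, -0.0149, 0, 0, 0, -0.0665, 0, -0.0248, 0, 0, 0]

```text
time: 7.6
ee_pos: [0.5134, -0.102, 0.0976]
eef_rot: [-0.705, 0.047, -0.048, 0.706]
ft_force: [2.8, 4.6, -2.6]
width: 0.0174
```

Emit:
arm_command:
  deltas: [-0.0006, 0, -0.0104, 0, 0, 0, 0.0014, 0, -0.0207, 0, 0, 0, 0.0061, 0, -0.03, 0, 0, 0, 0.013, 0, -0.0378, 0, 0, 0, 0.0217, 0, -0.0436, 0, 0, 0, 0.0316, 0, -0.0469, 0, 0, 0, 0.0421, 0, -0.0475, 0, 0, 0, 0.0523, 0, -0.0455, 0, 0, 0]

```text
time: 8.6
ee_pos: [0.558, -0.1566, 0.0974]
eef_rot: [0.706, -0.049, 0.048, -0.705]
ft_force: [-4.8, -0.4, 2.5]
width: 0.017
```

```bash
python3 -c "
from h import *
s=st();p=snap('top','t3.png');o=p['image'][130:250,200:400,::-1];cv2.imwrite('pics/t3.png',cv2.resize(o,None,fx=4,fy=4,interpolation=2))"
```

```text
t 8.6 pos [ 0.558  -0.1566  0.0974] xyaw -7.86 ydown [-0.0019 -0.0005 -1.    ] F [-4.76 -0.36  2.51] w 0.017
```

View pics/t3.png

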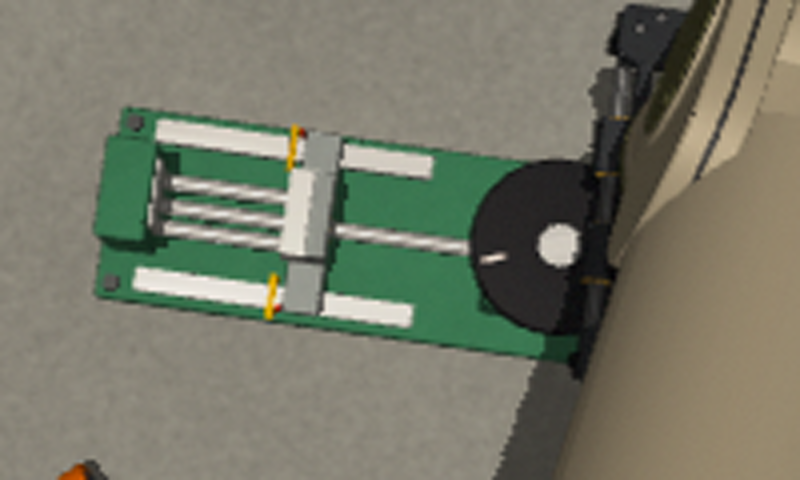

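The red marks at (163,276) and (207,269) are just past the yellow lines, so I'll go another 120° for room.

Emit:
arm_command:
  deltas: [0.0093, 0, 0.0047, 0, 0, 0, 0.0172, 0, 0.0116, 0, 0, 0, 0.0229, 0, 0.0203, 0, 0, 0, 0.0262, 0, 0.0302, 0, 0, 0, 0.0269, 0, 0.0406, 0, 0, 0, 0.0248, 0, 0.0508, 0, 0, 0, 0.0201, 0, 0.0602, 0, 0, 0, 0.0132, 0, 0.068, 0, 0, 0]

```text
time: 9.65
ee_pos: [0.5807, -0.0907, 0.0974]
eef_rot: [0.706, -0.048, 0.048, -0.705]
ft_force: [-2.2, -8.3, -1.2]
width: 0.0174
```

Emit:
arm_command:
  deltas: [0, 0, 0, 0, 0, 0, 0, 0, 0, 0, 0, 0, 0, 0, 0, 0, 0, 0]
  hand: 0.6

```text
time: 10.02
ee_pos: [0.5815, -0.0893, 0.0976]
eef_rot: [-0.705, 0.048, -0.048, 0.706]
ft_force: [-0.5, -0.4, 0.7]
width: 0.0395
```

```bash
python3 -c "
from h import *
s=st();print(to(.4655,.312,.223,6.5))"
```

```text
t 10.03 pos [ 0.5815 -0.0893  0.0976] xyaw -7.75 ydown [ 0.0007  0.0005 -1.    ] F [-0.55 -0.43  0.65] w 0.0395
(array([-0.1689, -0.1253,  0.382 ]), array([ -0.0289, -14.247 ,   0.0378]))
```

Emit:
arm_command:
  deltas: [0, -0.04, 0, 0, 0, 0, 0, -0.075, 0, 0, 0, 0, -0.023, -0.08, 0.052, 0, -2, 0, -0.046, -0.08, 0.104, 0, -4, 0, -0.069, -0.08, 0.156, 0, -6, 0, -0.092, -0.08, 0.208, 0, -8, 0, -0.115, -0.08, 0.26, 0, -10, 0, -0.138, -0.08, 0.312, 0, -12, 0]
  hand: 0.75

```text
time: 11.02
ee_pos: [0.486, 0.24, 0.1779]
eef_rot: [-0.706, -0.027, 0.026, 0.707]
ft_force: [1.3, 0.2, 0.1]
width: 0.0655
```

Emit:
arm_command:
  deltas: [-0.018, 0.02, 0.036, 0, -1.2, 0, -0.035, 0.06, 0.071, 0, -2.3, 0, -0.035, 0.08, 0.071, 0, -2.3, 0, -0.035, 0.08, 0.071, 0, -2.3, 0]

```text
time: 11.52
ee_pos: [0.4456, 0.3059, 0.0963]
eef_rot: [0.707, 0.04, -0.041, -0.705]
ft_force: [-0.3, 0.0, 0.8]
width: 0.0653
```

```bash
python3 -c "
from h import *
s=st();print(to(.466,.312,.017,6.5))
p=snap('top','t4.png');o=p['image'][130:260,200:400,::-1];cv2.imwrite('pics/t4.png',cv2.resize(o,None,fx=4,fy=4,interpolation=2))
p=snap('scene','s4.png');o=p['image'][180:340,260:450,::-1];cv2.imwrite('pics/s4.png',cv2.resize(o,None,fx=3.7,fy=3.7,interpolation=2))"
```

```text
t 11.53 pos [0.4456 0.3059 0.0963] xyaw 6.55 ydown [-0.0018 -0.0018 -1.    ] F [-0.35  0.02  0.75] w 0.0653
(array([0.0211, 0.0793, 0.0039]), array([ 0.0912,  0.0486, -0.1161]))
```

View pics/t4.png

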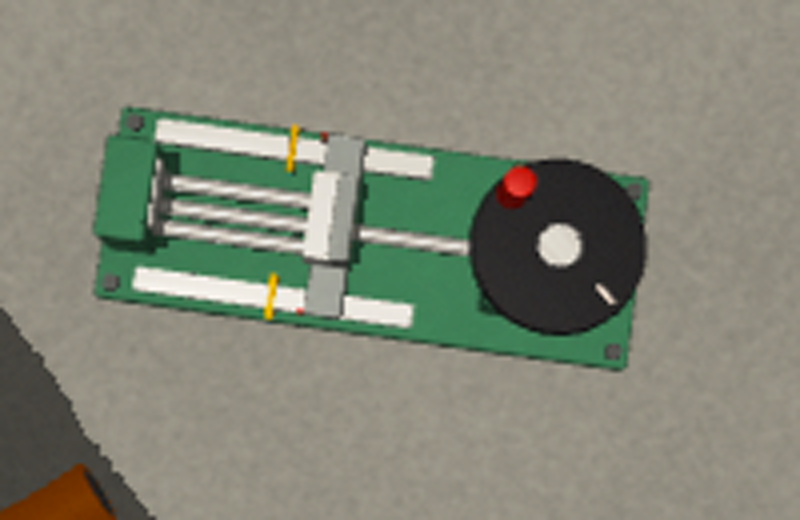

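View pics/s4.png

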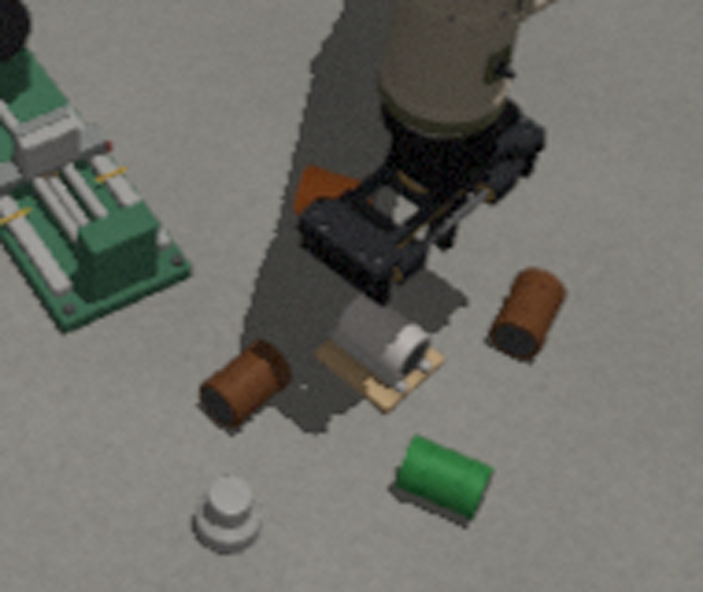

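The red marks are now well past the yellow lines, with the gap about 90 mm. I'll align over the grey coupling and descend.

Emit:
arm_command:
  deltas: [0.011, 0.01, 0.002, 0, 0, 0, 0.021, 0.02, 0.004, 0, 0, 0, 0.021, 0.03, 0.004, 0, 0, 0, 0.021, 0.055, 0.004, 0, 0, 0, 0.021, 0.079, 0.004, 0, 0, 0, 0.021, 0.079, 0.004, 0, 0, 0]

```text
time: 12.38
ee_pos: [0.4656, 0.3114, 0.0166]
eef_rot: [0.707, 0.039, -0.041, -0.705]
ft_force: [0.2, -0.8, 0.1]
width: 0.0649
```

```bash
python3 -c "
from h import *
s=st()
p=snap('scene','s5.png');o=p['image'][180:340,260:450,::-1];cv2.imwrite('pics/s5.png',cv2.resize(o,None,fx=3.7,fy=3.7,interpolation=2))"
```

```text
t 12.38 pos [0.4656 0.3114 0.0166] xyaw 6.51 ydown [-0.0029 -0.0027 -1.    ] F [ 0.19 -0.84  0.14] w 0.0649
```

View pics/s5.png

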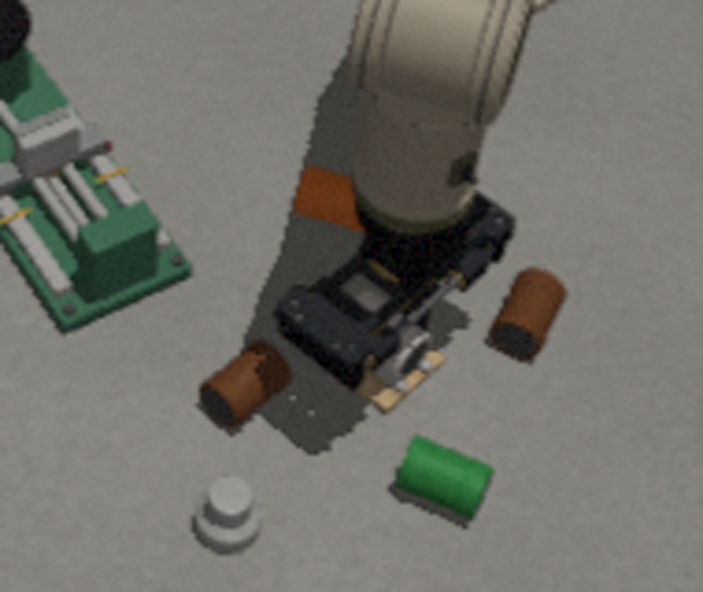

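The coupling sits between the fingers, its end visible at about (275,370). I'll grip and lift.

Emit:
arm_command:
  deltas: [0, 0, 0, 0, 0, 0, 0, 0, 0, 0, 0, 0, 0, 0, 0, 0, 0, 0, 0, 0, 0, 0, 0, 0, 0, 0, 0, 0, 0, 0]
  hand: 0
  grip_force: 25

```text
time: 13.05
ee_pos: [0.4648, 0.3126, 0.0188]
eef_rot: [0.706, 0.039, -0.042, -0.706]
ft_force: [-9.7, -3.1, 8.3]
width: 0.0398
```

```bash
python3 -c "
from h import *
s=st()"
```

```text
t 13.05 pos [0.4648 0.3126 0.0188] xyaw 6.56 ydown [-0.0037 -0.0005 -1.    ] F [-9.68 -3.06  8.33] w 0.0398
```

Emit:
arm_command:
  deltas: [0, -0.02, 0, 0, 0, 0, 0, -0.06, 0, 0, 0, 0, 0, -0.11, 0, 0, 0, 0, 0, -0.11, 0, 0, 0, 0, 0, -0.11, 0, 0, 0, 0]

```text
time: 13.68
ee_pos: [0.4662, 0.3123, 0.1277]
eef_rot: [0.706, 0.04, -0.041, -0.706]
ft_force: [-0.8, 0.1, -3.6]
width: 0.0402
```

```bash
python3 -c "
from h import *
s=st()
p=snap('scene','s6.png');o=p['image'][130:290,260:450,::-1];cv2.imwrite('pics/s6.png',cv2.resize(o,None,fx=3.7,fy=3.7,interpolation=2))
q=snap('top','t6.png');o=q['image'][130:290,90:300,::-1];cv2.imwrite('pics/t6.png',cv2.resize(o,None,fx=3.5,fy=3.5,interpolation=2))
print(to(.579,.08,.14,-8))
"
```

```text
t 13.68 pos [0.4662 0.3123 0.1277] xyaw 6.53 ydown [-0.001  -0.0005 -1.    ] F [-0.83  0.06 -3.56] w 0.0402
(array([ 0.086 , -0.0129, -0.2433]), array([ 0.1025, 14.5233, -0.1184]))
```

View pics/s6.png

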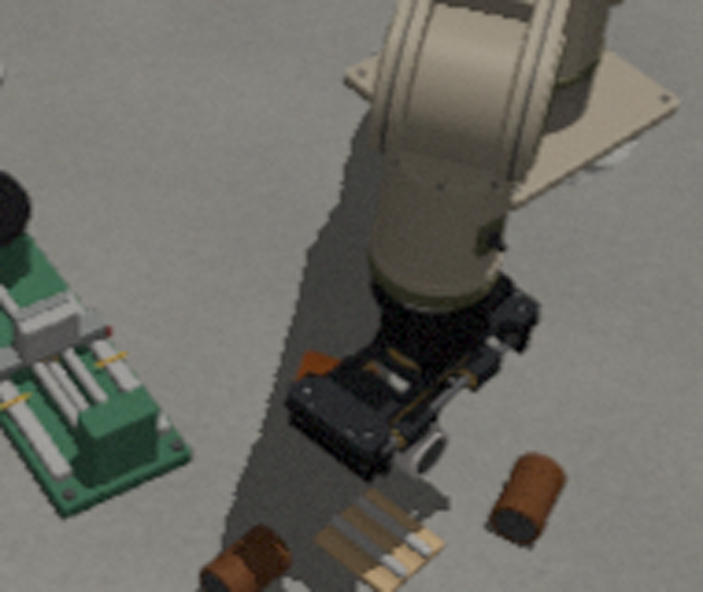

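View pics/t6.png

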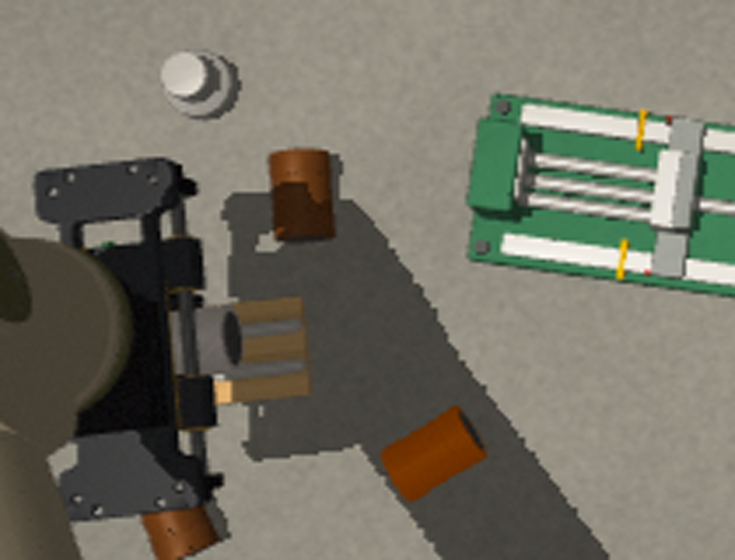

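Run:
```python
from h import *
q=r.camera('top');s=r.camera('scene');S=st();tcp=np.array(S['ee_pos'])
m=R.from_quat(S['eef_rot']).as_matrix()
A=lambda x,y:(y/3.5+130-.4,x/3.5+90-.4)
B=lambda x,y:(y/3.7+130-.4,x/3.7+260-.4)
for n,X in(('end -y',ray(q,A(231,337),.1455)),('end +y',ray(s,B(430,450),.1455))): print(n,X,'in tool',m.T@(X-tcp))
y=np.array([.1385,.990]);hub=np.array([.5507,-.117])
for n,a,z in(('blockedge1',(521,122),.082),('blockedge2',(516,212),.082),('disc',(529,172),.055),('yl1',(641,131),.018),('yl2',(622,259),.018),('red1',(669,121),.02),('red2',(648,272),.02),('jaw face l',(657,150),.08),('jaw l2',(651,222),.08)):
    X=ray(q,A(*a),z);d=X[:2]-hub;print(n,X,'along',d@y,'across',d@[.990,-.1385])
cv2.imwrite('pics/t7.png',cv2.resize(q['image'][150:215,220:300,::-1],None,fx=10,fy=9,interpolation=2))
for n,X in(('face.055',.055),):
    for t in(.232,.235,.238,.241): P=hub+y*t;print(t,proj(q,(*P,.082)),proj(q,(*P,.055)),proj(s,(*P,.082)))
```

```text
t 13.88 pos [0.4661 0.312  0.1271] xyaw 6.52 ydown [-0.0018 -0.0017 -1.    ] F [-0.33  0.27 -3.  ] w 0.0398
end -y [0.4719 0.2826 0.1455] in tool [ 0.0023 -0.0183 -0.0299]
end +y [0.4626 0.3353 0.1455] in tool [-0.0009 -0.0184  0.0235]
blockedge1 [0.6151 0.1159 0.082 ] along 0.23953382133377024 across 0.031521991579397876
blockedge2 [0.5556 0.1188 0.082 ] along 0.23408217774623793 across -0.027793552417063473
disc [0.5862 0.1134 0.055 ] along 0.2330464213812462 across 0.0032121687180784067
yl1 [0.6209 0.039  0.018 ] along 0.16412448794330356 across 0.04792228176174092
yl2 [0.5306 0.0521 0.018 ] along 0.16466372152055067 across -0.04337231430391244
red1 [0.6276 0.0192 0.02  ] along 0.14553557438884387 across 0.05728606960435241
red2 [0.5213 0.0339 0.02  ] along 0.14534958957412172 across -0.05005527077450694
jaw face l [0.5968 0.0266 0.08  ] along 0.14856971936194857 across 0.02570492241910548
jaw l2 [0.5491 0.0306 0.08  ] along 0.14586410567414715 across -0.021974657804380664
0.232 (np.float64(178.37497294343237), np.float64(239.77239439500585)) (np.float64(180.14877177700697), np.float64(241.05313108836648)) (np.float64(236.1959464133367), np.float64(288.93846186692366))
0.235 (np.float64(178.19726712990237), np.float64(238.47874582018346)) (np.float64(179.97611894619746), np.float64(239.79671268016904)) (np.float64(236.8945725471648), np.float64(289.4517033080074))
0.238 (np.float64(178.01957534333243), np.float64(237.18519935770405)) (np.float64(179.8034793507897), np.float64(238.540390587812)) (np.float64(237.59489125757705), np.float64(289.9661881901865))
0.241 (np.float64(177.8418975820619), np.float64(235.89175499547787)) (np.float64(179.63085298926194), np.float64(237.28416480022048)) (np.float64(238.29690870299603), np.float64(290.48192103770884))
```

View pics/t7.png

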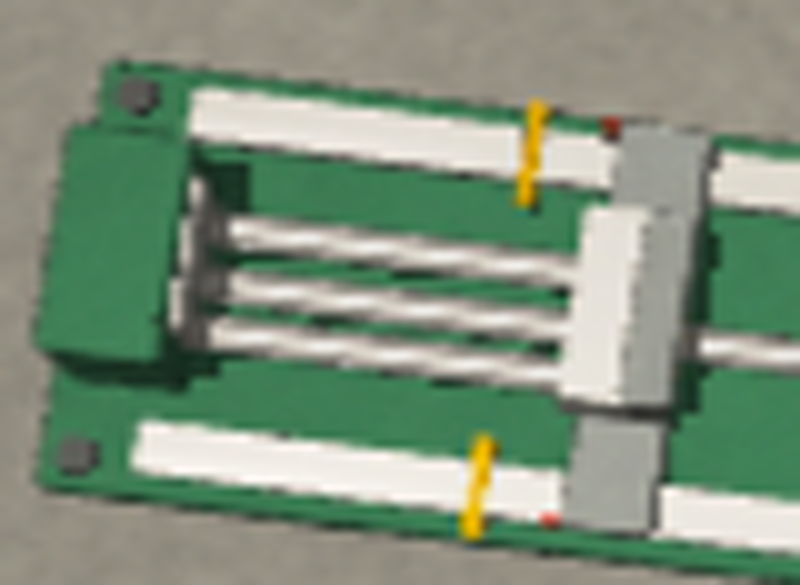

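Anvil face is about (.583,.117), with about 93 mm of jaw gap. I'll carry the coupling over the cradle.

Emit:
arm_command:
  deltas: [0.015, -0.01, -0.041, 0, 2.4, 0, 0.029, -0.01, -0.082, 0, 4.8, 0, 0.044, -0.01, -0.122, 0, 7.2, 0, 0.059, -0.01, -0.163, 0, 9.7, 0, 0.073, -0.01, -0.204, 0, 12.1, 0, 0.088, -0.01, -0.2445, 0, 14.4, 0, 0.088, -0.01, -0.2445, 0, 14.4, 0, 0.088, -0.01, -0.2445, 0, 14.4, 0]

```text
time: 14.88
ee_pos: [0.5815, 0.0801, 0.1377]
eef_rot: [0.705, -0.049, 0.048, -0.705]
ft_force: [0.2, 0.1, -2.7]
width: 0.0399
```

```bash
python3 -c "
from h import *
s=st();print(to(.581,.079,.065,-7.9))
q=snap('top','t8.png');cv2.imwrite('pics/t8.png',cv2.resize(q['image'][140:220,200:300,::-1],None,fx=7,fy=7,interpolation=2))
p=snap('scene','s8.png');cv2.imwrite('pics/s8.png',cv2.resize(p['image'][150:280,200:370,::-1],None,fx=4.5,fy=4.5,interpolation=2))
"
```

```text
t 14.88 pos [0.5815 0.0801 0.1377] xyaw -7.87 ydown [-0.0014  0.     -1.    ] F [ 0.15  0.11 -2.73] w 0.0399
(array([-0.0003,  0.0727, -0.0011]), array([ 0.01  ,  0.0341, -0.0783]))
```

View pics/t8.png

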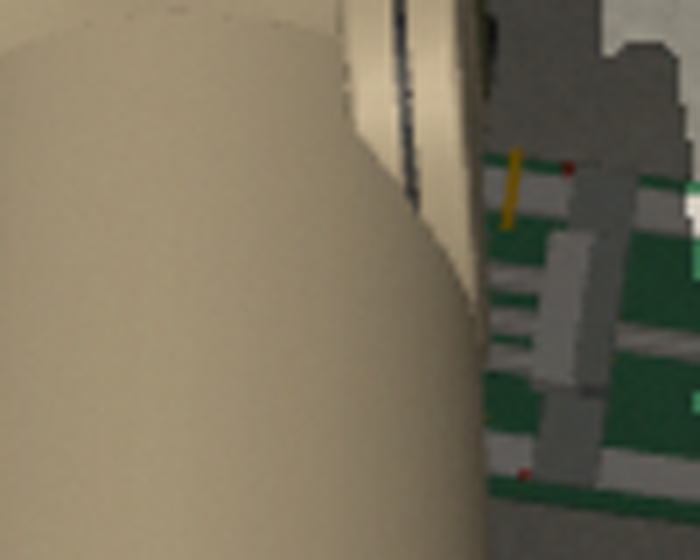

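View pics/s8.png

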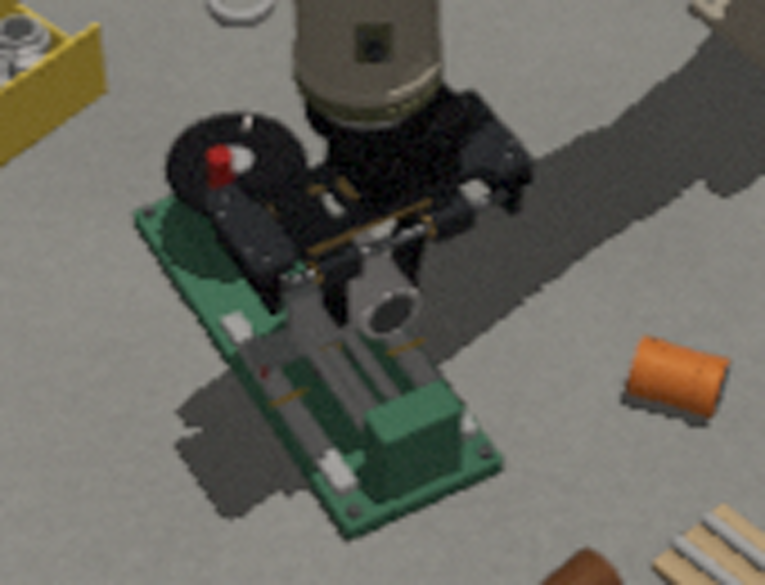

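Run:
```python
from h import *
s=r.camera('scene');y=np.array([.1385,.990]);hub=np.array([.5507,-.117])
B=lambda x,y:(y/4.5+150-.4,x/4.5+200-.4)
for n,a,z in(('cend',(388,313),.1377+.018),('a1',(365,410),.082),('a2',(438,382),.082),('yl1',(290,397),.018),('yl2',(407,348),.018)):
    X=ray(s,B(*a),z);d=X[:2]-hub;print(n,X,'along',d@y,'across',d@[.990,-.1385])
```

```text
cend [0.5895 0.1065 0.1557] along 0.2266908241171519 across 0.007497679405140858
a1 [0.6119 0.1116 0.082 ] along 0.23482171183086384 across 0.028910648847243467
a2 [0.5605 0.1217 0.082 ] along 0.23764464601217897 across -0.023403317817961723
yl1 [0.6146 0.0301 0.018 ] along 0.1545208197800557 across 0.042927222215033034
yl2 [0.5249 0.0437 0.018 ] along 0.15552354928919862 across -0.047789922498578025
```

Emit:
arm_command:
  deltas: [0, 0.03, -0.001, 0, 0, 0, 0, 0.06, -0.001, 0, 0, 0, -0.0005, 0.085, -0.001, 0, 0, 0, -0.0005, 0.092, -0.001, 0, 0, 0, -0.0005, 0.092, -0.001, 0, 0, 0]

```text
time: 15.65
ee_pos: [0.5814, 0.0792, 0.0468]
eef_rot: [-0.705, 0.048, -0.048, 0.705]
ft_force: [1.0, 0.8, -2.4]
width: 0.0403
```

```bash
python3 -c "
from h import *
s=st()
p=snap('scene','s9.png');cv2.imwrite('pics/s9.png',cv2.resize(p['image'][150:280,200:370,::-1],None,fx=4.5,fy=4.5,interpolation=2))
"
```

```text
t 15.65 pos [0.5814 0.0792 0.0468] xyaw -7.84 ydown [-0.0001  0.0001 -1.    ] F [ 1.02  0.76 -2.39] w 0.0403
```

View pics/s9.png

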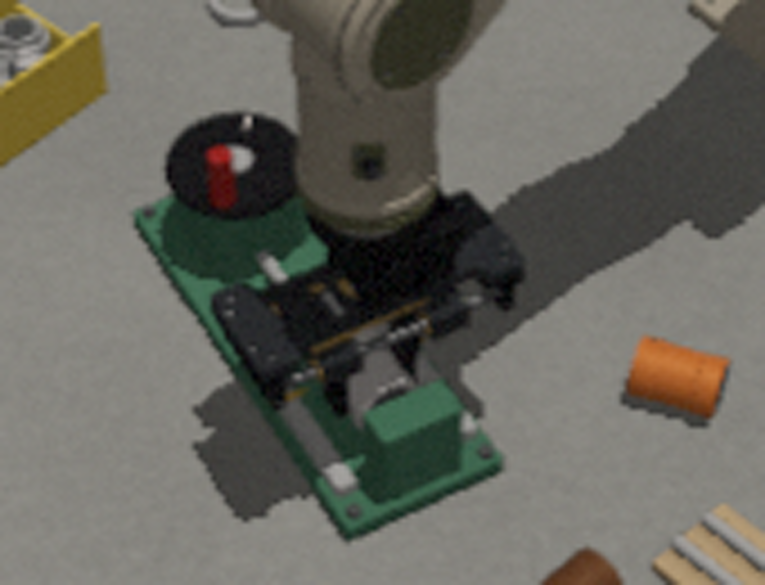

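The coupling hangs clear between anvil and jaw, its end at crop (390,385) just short of the anvil block. I'll lower it in small steps.

Emit:
arm_command:
  deltas: [0, 0.003, 0, 0, 0, 0, 0, 0.006, 0, 0, 0, 0, 0, 0.008, 0, 0, 0, 0]

```text
time: 16.08
ee_pos: [0.5819, 0.0789, 0.0405]
eef_rot: [-0.705, 0.048, -0.049, 0.706]
ft_force: [-12.9, -0.1, 28.1]
width: 0.04
```

Emit:
arm_command:
  deltas: [0, 0.001, 0, 0, 0, 0, 0, 0.001, 0, 0, 0, 0]

```text
time: 16.32
ee_pos: [0.5816, 0.079, 0.0401]
eef_rot: [-0.705, 0.049, -0.049, 0.706]
ft_force: [-13.0, -0.2, 24.6]
width: 0.0397
```

Emit:
arm_command:
  deltas: [-0.001, -0.002, 0, 0, 0, 0, -0.0025, -0.003, 0, 0, 0, 0, -0.0025, -0.002, 0, 0, 0, 0]

```text
time: 16.7
ee_pos: [0.5787, 0.0791, 0.0393]
eef_rot: [-0.705, 0.049, -0.049, 0.705]
ft_force: [0.1, 0.1, -2.8]
width: 0.04
```

```bash
python3 -c "
from h import *
s=st()"
```

```text
t 16.7 pos [0.5787 0.0791 0.0393] xyaw -7.88 ydown [-0.0001  0.0001 -1.    ] F [ 0.12  0.08 -2.81] w 0.04
```

Emit:
arm_command:
  deltas: [0, 0.0015, 0, 0, 0, 0, 0, 0.0025, 0, 0, 0, 0, 0, 0.0025, 0, 0, 0, 0]

```text
time: 17.08
ee_pos: [0.5788, 0.0791, 0.0386]
eef_rot: [-0.705, 0.049, -0.048, 0.706]
ft_force: [-12.0, -0.3, 20.2]
width: 0.0399
```

```bash
python3 -c "
from h import *
s=st()"
```

```text
t 17.07 pos [0.5788 0.0791 0.0386] xyaw -7.89 ydown [-0.0007  0.0011 -1.    ] F [-12.03  -0.26  20.17] w 0.0399
```

Emit:
arm_command:
  deltas: [-0.001, -0.002, 0, 0, 0, 0, -0.003, -0.002, 0, 0, 0, 0, -0.003, 0, 0, 0, 0, 0, -0.003, 0.001, 0, 0, 0, 0]

```text
time: 17.58
ee_pos: [0.5779, 0.0794, 0.0382]
eef_rot: [-0.705, 0.047, -0.05, 0.706]
ft_force: [-4.8, -2.8, 25.0]
width: 0.0399
```

```bash
python3 -c "
from h import *
s=st()"
```

```text
t 17.57 pos [0.5779 0.0794 0.0382] xyaw -7.9 ydown [ 0.0038  0.001  -1.    ] F [-4.84 -2.81 25.02] w 0.0399
```

Emit:
arm_command:
  deltas: [0, -0.0025, 0, 0, 0, 0, 0, -0.0025, 0, 0, 0, 0]

```text
time: 17.82
ee_pos: [0.5768, 0.0794, 0.0391]
eef_rot: [-0.705, 0.048, -0.049, 0.706]
ft_force: [3.2, -1.1, 6.4]
width: 0.0401
```

```bash
python3 -c "
from h import *
s=st()"
```

```text
t 17.82 pos [0.5768 0.0794 0.0391] xyaw -7.89 ydown [ 0.0018  0.0003 -1.    ] F [ 3.25 -1.08  6.39] w 0.0401
```

Emit:
arm_command:
  deltas: [0.0005, 0, 0, 0, 0, 0, 0.0005, 0, 0, 0, 0, 0, 0.0005, 0, 0, 0, 0, 0, 0.0005, 0, 0, 0, 0, 0]
  hand: 0.65

```text
time: 18.32
ee_pos: [0.5761, 0.0794, 0.0383]
eef_rot: [0.705, -0.049, 0.048, -0.705]
ft_force: [0.0, 0.3, 0.2]
width: 0.0561
```

```bash
python3 -c "
from h import *
s=st()"
```

```text
t 18.32 pos [0.5761 0.0794 0.0383] xyaw -7.88 ydown [-0.0006 -0.     -1.    ] F [0.01 0.28 0.22] w 0.0561
```

Released. I'll go straight up, then towards the crank, and look.

Emit:
arm_command:
  deltas: [0, -0.02, 0, 0, 0, 0, 0, -0.06, 0, 0, 0, 0, 0, -0.11, 0, 0, 0, 0, 0, -0.115, -0.04, 0, 0, 0, 0, -0.115, -0.1, 0, 0, 0, 0, -0.115, -0.16, 0, 0, 0, 0, -0.115, -0.2, 0, 0, 0, 0, -0.115, -0.2, 0, 0, 0]

```text
time: 19.32
ee_pos: [0.5483, -0.1229, 0.1552]
eef_rot: [0.706, -0.05, 0.051, -0.705]
ft_force: [1.2, 0.4, -0.5]
width: 0.0564
```

```bash
python3 -c "
from h import *
s=st()
q=snap('top','t10.png');cv2.imwrite('pics/t10.png',cv2.resize(q['image'][140:230,210:370,::-1],None,fx=5,fy=5,interpolation=2))
p=snap('scene','s10.png');cv2.imwrite('pics/s10.png',cv2.resize(p['image'][150:280,200:370,::-1],None,fx=4.5,fy=4.5,interpolation=2))
"
```

```text
t 19.32 pos [ 0.5483 -0.1229  0.1552] xyaw -8.25 ydown [ 0.0015 -0.0008 -1.    ] F [ 1.25  0.45 -0.54] w 0.0564
```

View pics/t10.png

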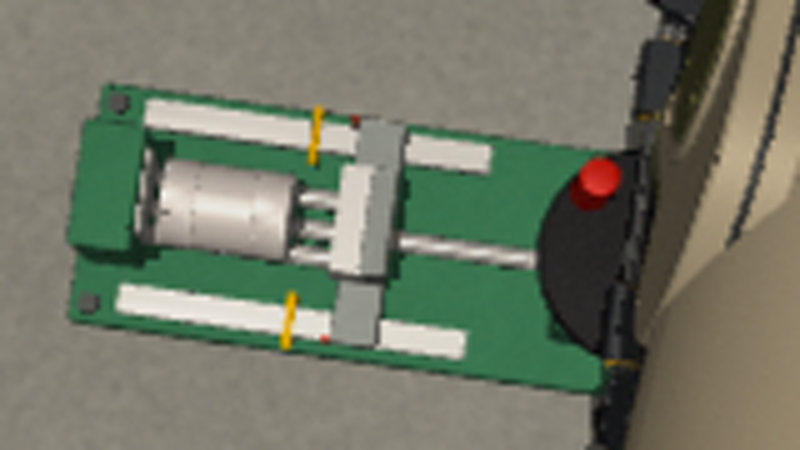

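View pics/s10.png

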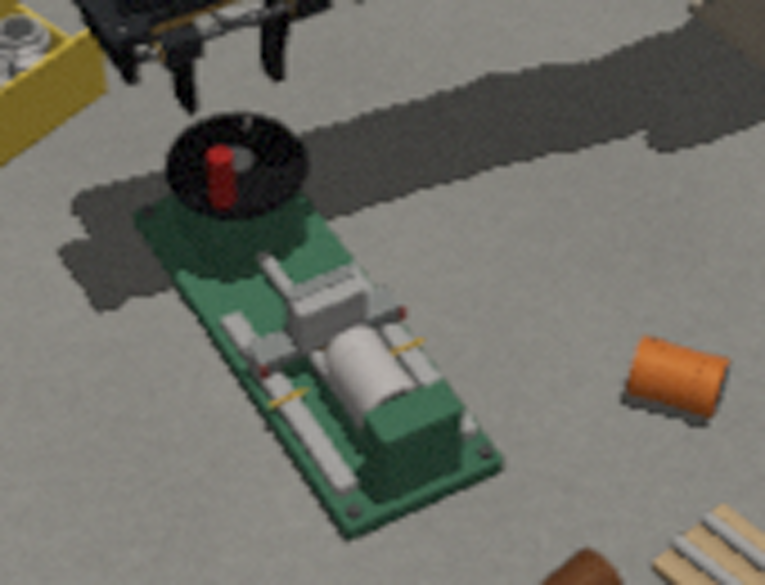

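The coupling lies straight in the cradle (top view about (182,255)), clear of both anvil and jaw. Back to the handle at (175,330).

```bash
python3 -c "
from h import *
s=st();print(to(.5808,-.0902,.097,-7.9))"
```

```text
t 19.43 pos [ 0.5493 -0.1184  0.1545] xyaw -7.91 ydown [ 0.001   0.0007 -1.    ] F [ 0.06  1.   -0.16] w 0.0565
(array([0.0273, 0.0575, 0.0323]), array([-0.0479, -0.0121,  0.0533]))
```

Emit:
arm_command:
  deltas: [0.0135, 0, 0.016, 0, 0, 0, 0.027, 0, 0.032, 0, 0, 0, 0.027, 0.01, 0.032, 0, 0, 0, 0.027, 0.035, 0.032, 0, 0, 0, 0.027, 0.0575, 0.032, 0, 0, 0, 0.027, 0.0575, 0.032, 0, 0, 0, 0.027, 0.0575, 0.032, 0, 0, 0]

```text
time: 20.3
ee_pos: [0.5804, -0.0909, 0.0965]
eef_rot: [0.706, -0.049, 0.049, -0.705]
ft_force: [0.4, -0.2, 0.4]
width: 0.0563
```

```bash
python3 -c "
from h import *
s=st();print(to(.5808,-.0902,.097,-7.9))
p=snap('scene','s11.png');cv2.imwrite('pics/s11.png',cv2.resize(p['image'][130:230,200:330,::-1],None,fx=5,fy=5,interpolation=2))
"
```

```text
t 20.3 pos [ 0.5804 -0.0909  0.0965] xyaw -7.89 ydown [ 0.0004 -0.0002 -1.    ] F [ 0.4  -0.17  0.35] w 0.0563
(array([ 0.0003, -0.0005,  0.0007]), array([0.0098, 0.0116, 0.0219]))
```

View pics/s11.png

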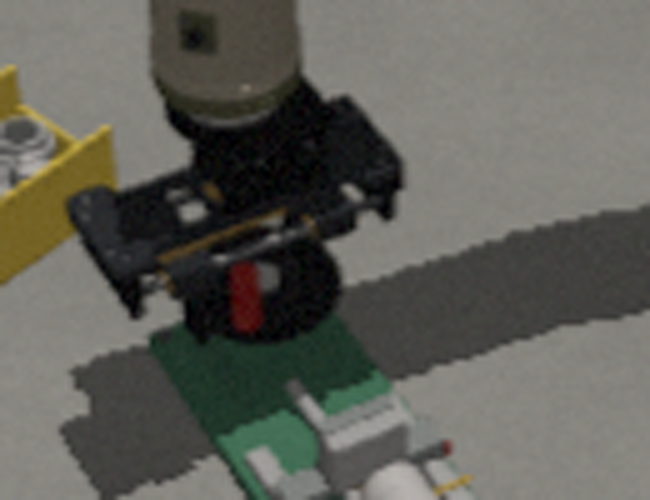

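The handle is between the fingers again, so I'll close and wind clockwise.

Emit:
arm_command:
  deltas: [0, 0, 0, 0, 0, 0, 0, 0, 0, 0, 0, 0, 0, 0, 0, 0, 0, 0, 0, 0, 0, 0, 0, 0, 0, 0, 0, 0, 0, 0]
  hand: 0
  grip_force: 30

```text
time: 20.98
ee_pos: [0.5801, -0.0908, 0.096]
eef_rot: [-0.705, 0.049, -0.049, 0.705]
ft_force: [-0.9, 0.3, -0.1]
width: 0.0169
```

```bash
python3 -c "
from h import *
s=st()"; python3 circ.py 49 -15; python3 circ.py -71 -15;python3 circ.py -191 -10
```

```text
t 20.98 pos [ 0.5801 -0.0908  0.096 ] xyaw -7.88 ydown [-0.0001  0.0001 -1.    ] F [-0.93  0.29 -0.06] w 0.0169
49.0 -> -71.0 [0.0069, 0, -0.0078, 0, 0, 0, 0.0116, 0, -0.0172, 0, 0, 0, 0.0137, 0, -0.0274, 0, 0, 0, 0.0130, 0, -0.0378, 0, 0, 0, 0.0097, 0, -0.0477, 0, 0, 0, 0.0039, 0, -0.0564, 0, 0, 0, -0.0039, 0, -0.0633, 0, 0, 0, -0.0132, 0, -0.0680, 0, 0, 0]
-71.0 -> -191.0 [-0.0102, 0, -0.0021, 0, 0, 0, -0.0207, 0, -0.0014, 0, 0, 0, -0.0306, 0, 0.0019, 0, 0, 0, -0.0393, 0, 0.0076, 0, 0, 0, -0.0462, 0, 0.0155, 0, 0, 0, -0.0508, 0, 0.0248, 0, 0, 0, -0.0529, 0, 0.0350, 0, 0, 0, -0.0523, 0, 0.0455, 0, 0, 0]
-191.0 -> -271.0 [0.0019, 0, 0.0067, 0, 0, 0, 0.0050, 0, 0.0130, 0, 0, 0, 0.0091, 0, 0.0186, 0, 0, 0, 0.0141, 0, 0.0235, 0, 0, 0, 0.0199, 0, 0.0274, 0, 0, 0, 0.0262, 0, 0.0302, 0, 0, 0, 0.0330, 0, 0.0319, 0, 0, 0, 0.0400, 0, 0.0324, 0, 0, 0]
```

Emit:
arm_command:
  deltas: [0.0069, 0, -0.0078, 0, 0, 0, 0.0116, 0, -0.0172, 0, 0, 0, 0.0137, 0, -0.0274, 0, 0, 0, 0.013, 0, -0.0378, 0, 0, 0, 0.0097, 0, -0.0477, 0, 0, 0, 0.0039, 0, -0.0564, 0, 0, 0, -0.0039, 0, -0.0633, 0, 0, 0, -0.0132, 0, -0.068, 0, 0, 0]

```text
time: 21.98
ee_pos: [0.5577, -0.1569, 0.0961]
eef_rot: [0.705, -0.048, 0.049, -0.705]
ft_force: [4.1, 3.1, -1.7]
width: 0.0168
```

Emit:
arm_command:
  deltas: [0, 0, 0, 0, 0, 0]

```text
time: 22.1
ee_pos: [0.5567, -0.157, 0.096]
eef_rot: [-0.705, 0.049, -0.049, 0.705]
ft_force: [-0.2, -0.3, -0.5]
width: 0.017
```

```bash
cat >> h.py <<'E'
def hf(hub=(.5507,-.117)):
    s=r.read_state();d=np.array(s['ee_pos'][:2])-hub;rr=np.hypot(*d);u=d/rr;t=np.array([u[1],-u[0]]) # CW
    F=np.array(s['ft_force'][:2]);print('t',round(s['time'],2),'phi',np.degrees(np.arctan2(d[1],d[0])).round(2)+7.9,'rad',rr.round(4),'Frad',(F@u).round(2),'resist CW',(-F@t).round(2),'w',round(s['width'],4))
E
python3 -c "
from h import *
st();hf()
q=snap('top','t12.png');cv2.imwrite('pics/t12.png',cv2.resize(q['image'][140:230,210:370,::-1],None,fx=5,fy=5,interpolation=2))"
```

```text
t 22.1 pos [ 0.5567 -0.157   0.096 ] xyaw -7.94 ydown [-0.0009  0.0001 -1.    ] F [-0.21 -0.3  -0.5 ] w 0.017
t 22.1 phi -73.61 rad 0.0404 Frad 0.27 resist CW -0.25 w 0.017
```

View pics/t12.png

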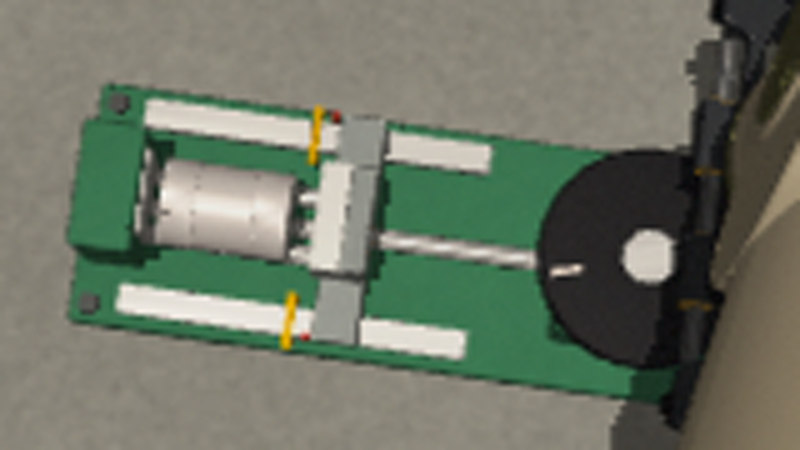

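Gap is about 82 mm. I'll take another 90°, then go slower.

Emit:
arm_command:
  deltas: [-0.0102, 0, -0.0021, 0, 0, 0, -0.0207, 0, -0.0014, 0, 0, 0, -0.0306, 0, 0.0019, 0, 0, 0, -0.0393, 0, 0.0076, 0, 0, 0, -0.0462, 0, 0.0155, 0, 0, 0, -0.0508, 0, 0.0248, 0, 0, 0]

```text
time: 22.9
ee_pos: [0.5108, -0.1248, 0.0962]
eef_rot: [0.706, -0.048, 0.049, -0.705]
ft_force: [9.2, -3.3, -6.8]
width: 0.0171
```

```bash
python3 -c "
from h import *
hf()
q=snap('top','t13.png');cv2.imwrite('pics/t13.png',cv2.resize(q['image'][140:230,210:370,::-1],None,fx=5,fy=5,interpolation=2))"; python3 circ.py -161 -5
```

```text
t 22.9 phi -160.98 rad 0.0406 Frad -8.43 resist CW 5.01 w 0.0171
-161.0 -> -201.0 [-0.0010, 0, 0.0033, 0, 0, 0, -0.0017, 0, 0.0068, 0, 0, 0, -0.0021, 0, 0.0102, 0, 0, 0, -0.0022, 0, 0.0137, 0, 0, 0, -0.0020, 0, 0.0172, 0, 0, 0, -0.0014, 0, 0.0207, 0, 0, 0, -0.0006, 0, 0.0240, 0, 0, 0, 0.0005, 0, 0.0274, 0, 0, 0]
```

View pics/t13.png

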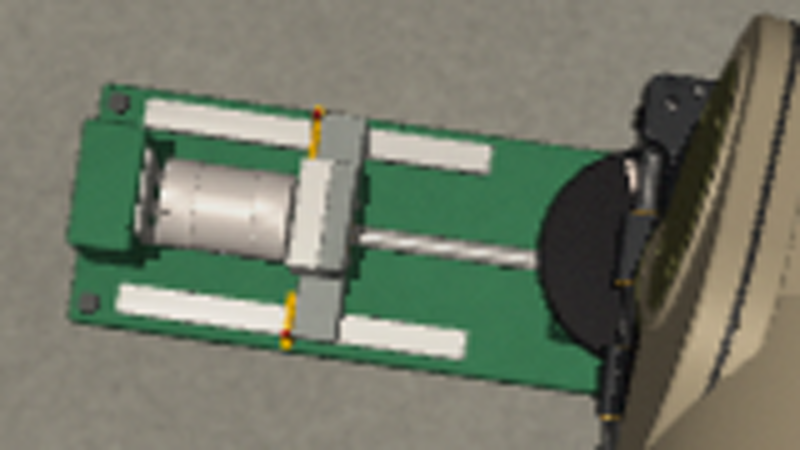

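Red marks are on the lines, so the gap is 74 mm with 14 mm (about 126°) left. I'll take 80° more.

```bash
python3 circ.py -161 -10; python3 circ.py -241 -3
```

```text
-161.0 -> -241.0 [-0.0017, 0, 0.0068, 0, 0, 0, -0.0022, 0, 0.0137, 0, 0, 0, -0.0014, 0, 0.0207, 0, 0, 0, 0.0005, 0, 0.0274, 0, 0, 0, 0.0035, 0, 0.0336, 0, 0, 0, 0.0076, 0, 0.0393, 0, 0, 0, 0.0126, 0, 0.0441, 0, 0, 0, 0.0184, 0, 0.0480, 0, 0, 0]
-241.0 -> -265.0 [0.0019, 0, 0.0010, 0, 0, 0, 0.0038, 0, 0.0018, 0, 0, 0, 0.0057, 0, 0.0026, 0, 0, 0, 0.0077, 0, 0.0033, 0, 0, 0, 0.0097, 0, 0.0038, 0, 0, 0, 0.0118, 0, 0.0043, 0, 0, 0, 0.0138, 0, 0.0046, 0, 0, 0, 0.0159, 0, 0.0049, 0, 0, 0]
```

Emit:
arm_command:
  deltas: [-0.0012, 0, 0.0068, 0, 0, 0, -0.0012, 0, 0.0137, 0, 0, 0, -0.0004, 0, 0.0207, 0, 0, 0, 0.0015, 0, 0.0274, 0, 0, 0, 0.0045, 0, 0.0336, 0, 0, 0, 0.0086, 0, 0.0393, 0, 0, 0, 0.0136, 0, 0.0441, 0, 0, 0, 0.0194, 0, 0.048, 0, 0, 0]

```text
time: 23.95
ee_pos: [0.5353, -0.0803, 0.0958]
eef_rot: [0.706, -0.05, 0.048, -0.705]
ft_force: [-3.3, -4.6, 3.8]
width: 0.0173
```

```bash
python3 -c "
from h import *
hf()
q=snap('top','t14.png');cv2.imwrite('pics/t14.png',cv2.resize(q['image'][140:230,210:370,::-1],None,fx=5,fy=5,interpolation=2));hf()"
```

```text
t 23.95 phi 120.7 rad 0.0399 Frad -2.96 resist CW 4.83 w 0.0173
t 24.0 phi 119.36 rad 0.0399 Frad -3.23 resist CW 3.74 w 0.0171
```

View pics/t14.png

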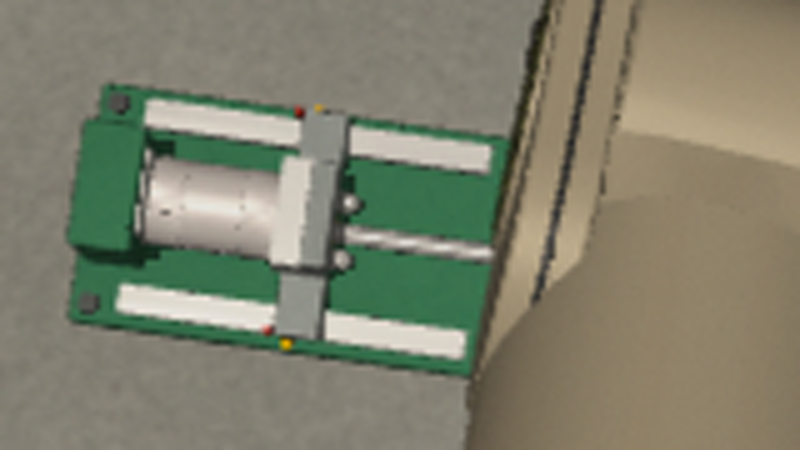

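Emit:
arm_command:
  deltas: [0.0019, 0, 0.001, 0, 0, 0, 0.0038, 0, 0.0018, 0, 0, 0, 0.0057, 0, 0.0026, 0, 0, 0, 0.0077, 0, 0.0033, 0, 0, 0, 0.0097, 0, 0.0038, 0, 0, 0, 0.0118, 0, 0.0043, 0, 0, 0]

```text
time: 24.75
ee_pos: [0.5474, -0.0774, 0.0958]
eef_rot: [0.705, -0.05, 0.048, -0.705]
ft_force: [-5.3, -2.3, 4.6]
width: 0.0171
```

```bash
python3 -c "
from h import *
hf()"; python3 circ.py -259 -2 4;python3 circ.py -267 -2 4;python3 circ.py -275 -2 4;python3 circ.py -283 -2 4;python3 circ.py -291 -2 4;python3 circ.py -299 -2 4
```

```text
t 24.75 phi 102.65 rad 0.0397 Frad -1.83 resist CW 5.47 w 0.0171
-259.0 -> -267.0 [0.0014, 0, 0.0002, 0, 0, 0, 0.0028, 0, 0.0004, 0, 0, 0, 0.0041, 0, 0.0006, 0, 0, 0, 0.0055, 0, 0.0007, 0, 0, 0]
-267.0 -> -275.0 [0.0014, 0, 0.0000, 0, 0, 0, 0.0028, 0, 0.0000, 0, 0, 0, 0.0042, 0, 0.0000, 0, 0, 0, 0.0056, 0, -0.0001, 0, 0, 0]
-275.0 -> -283.0 [0.0014, 0, -0.0001, 0, 0, 0, 0.0028, 0, -0.0003, 0, 0, 0, 0.0041, 0, -0.0006, 0, 0, 0, 0.0055, 0, -0.0009, 0, 0, 0]
-283.0 -> -291.0 [0.0014, 0, -0.0003, 0, 0, 0, 0.0027, 0, -0.0007, 0, 0, 0, 0.0040, 0, -0.0012, 0, 0, 0, 0.0053, 0, -0.0016, 0, 0, 0]
-291.0 -> -299.0 [0.0013, 0, -0.0005, 0, 0, 0, 0.0026, 0, -0.0011, 0, 0, 0, 0.0038, 0, -0.0017, 0, 0, 0, 0.0051, 0, -0.0024, 0, 0, 0]
-299.0 -> -307.0 [0.0012, 0, -0.0007, 0, 0, 0, 0.0024, 0, -0.0014, 0, 0, 0, 0.0036, 0, -0.0022, 0, 0, 0, 0.0047, 0, -0.0030, 0, 0, 0]
```

Emit:
arm_command:
  deltas: [0.0014, 0, 0.0002, 0, 0, 0, 0.0028, 0, 0.0004, 0, 0, 0, 0.0041, 0, 0.0006, 0, 0, 0, 0.0055, 0, 0.0007, 0, 0, 0]

```text
time: 25.25
ee_pos: [0.5529, -0.0774, 0.0958]
eef_rot: [-0.705, 0.05, -0.048, 0.705]
ft_force: [-5.6, -2.2, 4.9]
width: 0.0174
```

```bash
python3 -c "
from h import *
hf()"
```

```text
t 25.25 phi 94.73 rad 0.0397 Frad -2.53 resist CW 5.45 w 0.0174
```

Emit:
arm_command:
  deltas: [0.0014, 0, 0, 0, 0, 0, 0.0028, 0, 0, 0, 0, 0, 0.0042, 0, 0, 0, 0, 0, 0.0056, 0, -0.0001, 0, 0, 0]

```text
time: 25.75
ee_pos: [0.5583, -0.0781, 0.0958]
eef_rot: [-0.705, 0.05, -0.048, 0.706]
ft_force: [-6.5, -1.3, 5.5]
width: 0.017
```

```bash
python3 -c "
from h import *
hf()
q=snap('top','t15.png');cv2.imwrite('pics/t15.png',cv2.resize(q['image'][150:215,220:300,::-1],None,fx=10,fy=9,interpolation=2));hf()"
```

```text
t 25.75 phi 86.81 rad 0.0396 Frad -2.55 resist CW 6.08 w 0.017
t 25.8 phi 86.61 rad 0.0397 Frad -3.18 resist CW 5.19 w 0.0172
```

View pics/t15.png

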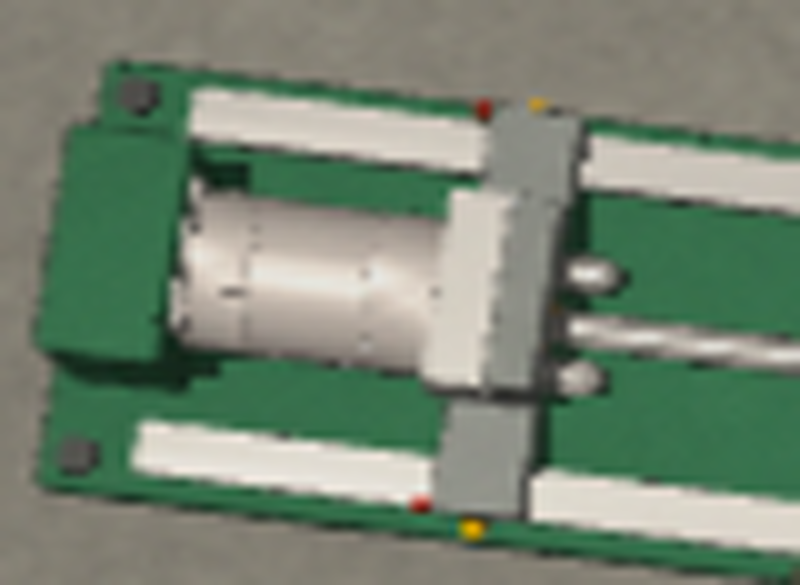

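Emit:
arm_command:
  deltas: [0.0014, 0, -0.0001, 0, 0, 0, 0.0028, 0, -0.0003, 0, 0, 0]

```text
time: 26.05
ee_pos: [0.5607, -0.0786, 0.0957]
eef_rot: [-0.705, 0.05, -0.047, 0.706]
ft_force: [-8.3, -0.7, 6.3]
width: 0.0173
```

```bash
python3 -c "
from h import *
hf()"
```

```text
t 26.05 phi 83.27000000000001 rad 0.0396 Frad -2.76 resist CW 7.84 w 0.0173
```

```bash
python3 -c "
from h import *
for i in range(6): r.camera('top');hf()"
```

```text
t 26.1 phi 83.13000000000001 rad 0.0397 Frad -2.18 resist CW 6.47 w 0.0165
t 26.15 phi 83.15 rad 0.0397 Frad -2.58 resist CW 5.82 w 0.0173
t 26.2 phi 83.13000000000001 rad 0.0397 Frad -3.12 resist CW 5.24 w 0.017
t 26.25 phi 83.15 rad 0.0396 Frad -3.08 resist CW 5.54 w 0.0178
t 26.3 phi 83.15 rad 0.0396 Frad -2.38 resist CW 5.88 w 0.0173
t 26.35 phi 83.15 rad 0.0396 Frad -2.66 resist CW 5.85 w 0.0172
```

Emit:
arm_command:
  deltas: [0.0005, 0, -0.0001, 0, 0, 0]

```text
time: 26.48
ee_pos: [0.5611, -0.0787, 0.0957]
eef_rot: [-0.705, 0.05, -0.047, 0.706]
ft_force: [-8.1, -0.5, 6.7]
width: 0.0171
```

```bash
python3 -c "
from h import *
hf()
for i in range(3): r.camera('top');hf()"
```

```text
t 26.48 phi 82.74000000000001 rad 0.0397 Frad -2.58 resist CW 7.68 w 0.0171
t 26.52 phi 82.73 rad 0.0397 Frad -3.26 resist CW 7.36 w 0.0174
t 26.57 phi 82.69000000000001 rad 0.0396 Frad -2.76 resist CW 6.56 w 0.0172
t 26.62 phi 82.71000000000001 rad 0.0397 Frad -2.85 resist CW 7.12 w 0.0171
```

Emit:
arm_command:
  deltas: [0.0005, 0, -0.0001, 0, 0, 0]

```text
time: 26.75
ee_pos: [0.5615, -0.0788, 0.0957]
eef_rot: [-0.705, 0.05, -0.047, 0.706]
ft_force: [-9.3, -1.8, 6.7]
width: 0.0169
```

```bash
python3 -c "
from h import *
hf()
for i in range(3): r.camera('top');hf()"
```

```text
t 26.75 phi 82.15 rad 0.0396 Frad -4.25 resist CW 8.43 w 0.0169
t 26.8 phi 82.08000000000001 rad 0.0397 Frad -3.02 resist CW 7.85 w 0.0175
t 26.85 phi 82.04 rad 0.0397 Frad -3.12 resist CW 7.33 w 0.0173
t 26.9 phi 82.10000000000001 rad 0.0397 Frad -2.59 resist CW 7.61 w 0.0168
```

Resistance when loaded is about 7.6–8 N against 4.8–5.4 N unloaded, which puts the nip at roughly 11–17 N. I'll stop here, ease back into the slack and let go.

Emit:
arm_command:
  deltas: [-0.0015, 0, 0.0002, 0, 0, 0, -0.003, 0, 0.0004, 0, 0, 0, -0.003, 0, 0.0004, 0, 0, 0]

```text
time: 27.28
ee_pos: [0.5604, -0.0786, 0.0959]
eef_rot: [0.706, -0.049, 0.049, -0.705]
ft_force: [-0.4, -3.1, 1.5]
width: 0.0174
```

```bash
python3 -c "
from h import *
hf();st()"
```

```text
t 27.27 phi 83.73 rad 0.0396 Frad -3.12 resist CW -0.37 w 0.0174
t 27.27 pos [ 0.5604 -0.0786  0.0959] xyaw -7.9 ydown [-0.0004 -0.0002 -1.    ] F [-0.4  -3.11  1.53] w 0.0174
```

Emit:
arm_command:
  deltas: [0, 0, 0, 0, 0, 0, 0, 0, 0, 0, 0, 0, 0, 0, 0, 0, 0, 0, 0, 0, 0, 0, 0, 0]
  hand: 0.6

```text
time: 27.78
ee_pos: [0.5608, -0.0781, 0.096]
eef_rot: [-0.705, 0.049, -0.049, 0.706]
ft_force: [-0.2, 0.0, -0.2]
width: 0.0477
```

Emit:
arm_command:
  deltas: [0, -0.02, 0, 0, 0, 0, 0, -0.05, 0, 0, 0, 0, 0, -0.1, 0, 0, 0, 0, -0.05, -0.15, 0, 0, 0, 0, -0.1, -0.17, -0.03, 0, 0, 0, -0.13, -0.17, -0.08, 0, 0, 0, -0.13, -0.17, -0.12, 0, 0, 0, -0.13, -0.17, -0.12, 0, 0, 0]

```text
time: 28.78
ee_pos: [0.4146, -0.1821, 0.2665]
eef_rot: [-0.705, 0.05, -0.051, 0.706]
ft_force: [0.4, 0.0, 0.0]
width: 0.0517
```

```bash
python3 -c "
from h import *
st()
q=snap('top','t16.png');cv2.imwrite('pics/t16.png',cv2.resize(q['image'][140:230,210:370,::-1],None,fx=5,fy=5,interpolation=2))
p=snap('scene','s16.png');cv2.imwrite('pics/s16.png',cv2.resize(p['image'][150:280,200:370,::-1],None,fx=4.5,fy=4.5,interpolation=2))"
```

```text
t 28.77 pos [ 0.4146 -0.1821  0.2665] xyaw -8.17 ydown [ 0.0017  0.0011 -1.    ] F [0.42 0.03 0.02] w 0.0517
```

View pics/t16.png

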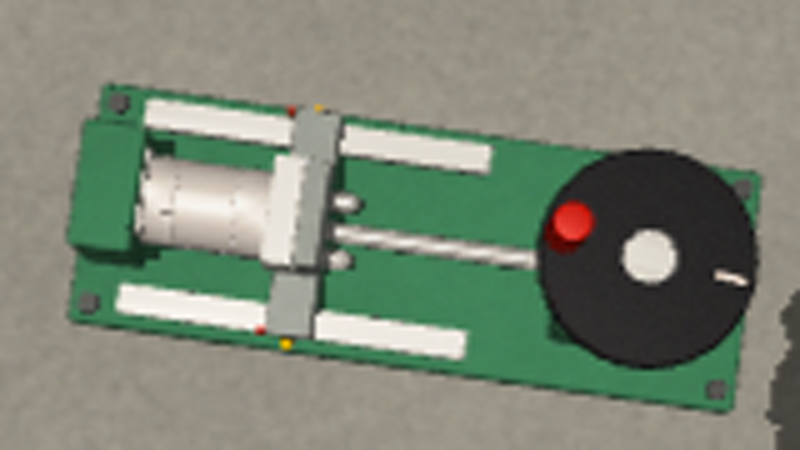

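View pics/s16.png

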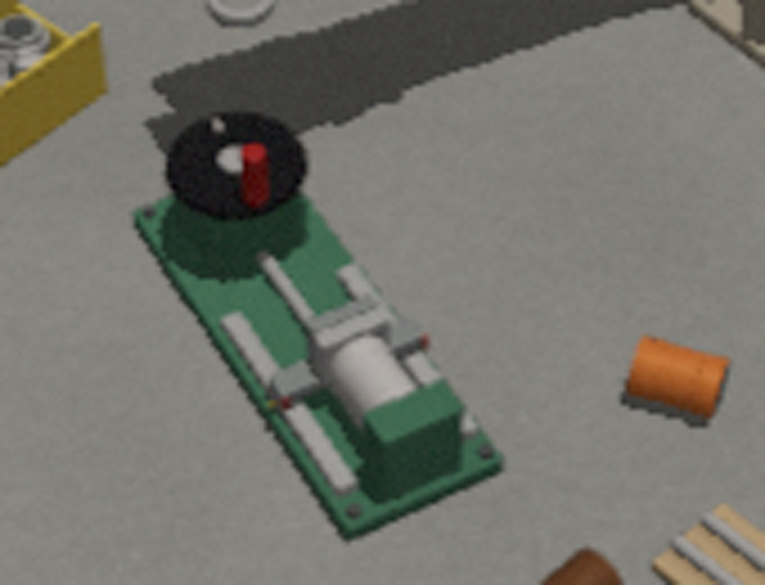

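```bash
python3 -c "
from h import *
st();print(r.close_job())"
```

```text
t 28.88 pos [ 0.4156 -0.179   0.266 ] xyaw -7.91 ydown [ 0.0002  0.0006 -1.    ] F [0.37 0.33 0.56] w 0.0522
the job is handed in; nothing more can be done
None
```

I finished the job and handed it in at about 29 s. I wound the jaw back to a gap of about 92 mm, well past the yellow lines. Then I laid the grey coupling from the plywood block in the cradle and let go of it. Finally I wound the jaw in from the open side until it nipped the coupling, eased the handle back into the slack and let go of the crank.

**Last checks:** both cameras show the coupling straight in the cradle between the anvil and the jaw, and the arm clear of everything. The wrist force was about zero, and I saw no bystander touched or moved.

**Nip force:** I estimated this from handle resistance, not a direct reading.
- The handle resisted with about 7.6–8 N at the end, against 4.8–5.4 N unloaded, which suggests 14–20 N.
- The handle travel after contact suggests about 11 N.
- The two disagree somewhat, and the nip is probably above the 10 N aim. Both are within the 5–24 N limit.

**Other disagreements:** placing the coupling took two sideways corrections because it first touched one rail. My camera estimates of the anvil face also differed by about 5 mm, so I left some clearance there and let the jaw push the coupling up to the anvil.

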